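Change the battery cartridges of a power unit in its service nest

TASK

Lock the power unit down with the toggle clamp, then press the spent cartridge in the middle bay so that its catch lets it go, take it out and leave it in the cardboard tray. Push every fresh cartridge, contacts end first, into a bay of its own until the catch holds it, and only then swing the clamp fully open again. Leave the other things on the bench where they are.

Things in the scene. Friction and masses are not known exactly. Their poses are not given: they have to be found in the camera images.
- power_unit: grey power unit, 140 deep (x) x 218 wide (y) x 56 mm high, loose in the service nest; origin under its centre, 12 mm above the bench; x points from its front into the bays. Three bays 70 mm apart open in its front face (x = -70 mm); each is 43 wide x 34 mm high (51 mm at the mouth, narrowing over the first 12 mm), floor 8 mm above the underside
- spent: the spent cartridge, held in the middle bay at the start: a battery cartridge, 100 long x 40 wide x 30 mm high, 0.16 kg, grey with a black ribbed end cap at its outer end and four brass contacts at its inner end; origin under the middle of the outer (black) end, x runs along it to the contacts end, z up
- spent_mid (a point): centre of the spent cartridge
- fresh_1: a fresh cartridge lying flat on the bench to the right (two or three are present): a battery cartridge, 100 long x 40 wide x 30 mm high, 0.16 kg, grey with a black ribbed end cap at its outer end and four brass contacts at its inner end; origin under the middle of the outer (black) end, x runs along it to the contacts end, z up
- fresh_2: a fresh cartridge lying flat on the bench to the right (two or three are present): a battery cartridge, 100 long x 40 wide x 30 mm high, 0.16 kg, grey with a black ribbed end cap at its outer end and four brass contacts at its inner end; origin under the middle of the outer (black) end, x runs along it to the contacts end, z up
- fresh_3: a fresh cartridge lying flat on the bench to the right (two or three are present): a battery cartridge, 100 long x 40 wide x 30 mm high, 0.16 kg, grey with a black ribbed end cap at its outer end and four brass contacts at its inner end; origin under the middle of the outer (black) end, x runs along it to the contacts end, z up
- bay_1 (a point): mouth of the left bay: middle of its floor edge at the unit's front face; axes as the unit's (x into the bay). A cartridge that the catch holds stands 12 mm out of the front, at the end stop 3 mm; after it is let go, about 36 mm stand out and lie on the nest's shelf
- catch_1 (a joint): travel (m) of the spring pusher in the left bay: 0 let go, 0.024 held by the catch, 0.033 at the end stop. Push-push: pushed to the end stop and released, it is held; pushed to the stop again (9 mm further) and released, it lets go and drives the cartridge out. Stopped short of the end stop it falls back to where it was. Spring 2 to 4.6 N; 8 to 12 N on the cartridge reaches the stop
- bay_2 (a point): mouth of the middle bay: middle of its floor edge at the unit's front face; axes as the unit's (x into the bay). A cartridge that the catch holds stands 12 mm out of the front, at the end stop 3 mm; after it is let go, about 36 mm stand out and lie on the nest's shelf
- catch_2 (a joint): travel (m) of the spring pusher in the middle bay: 0 let go, 0.024 held by the catch, 0.033 at the end stop. Push-push: pushed to the end stop and released, it is held; pushed to the stop again (9 mm further) and released, it lets go and drives the cartridge out. Stopped short of the end stop it falls back to where it was. Spring 2 to 4.6 N; 8 to 12 N on the cartridge reaches the stop
- bay_3 (a point): mouth of the right bay: middle of its floor edge at the unit's front face; axes as the unit's (x into the bay). A cartridge that the catch holds stands 12 mm out of the front, at the end stop 3 mm; after it is let go, about 36 mm stand out and lie on the nest's shelf
- catch_3 (a joint): travel (m) of the spring pusher in the right bay: 0 let go, 0.024 held by the catch, 0.033 at the end stop. Push-push: pushed to the end stop and released, it is held; pushed to the stop again (9 mm further) and released, it lets go and drives the cartridge out. Stopped short of the end stop it falls back to where it was. Spring 2 to 4.6 N; 8 to 12 N on the cartridge reaches the stop
- nest: aluminium service nest on the bench that the unit stands in (plate 12 mm thick, stops round the unit); origin on the bench under the unit's centre, axes as the unit's. In front of the bays it has a loading shelf as wide as the unit, reaching 83 mm out from the unit's front, its top 0.5 mm below the bay floors (19.5 mm above the bench)
- clamp_handle (a joint): swing (rad) of the toggle clamp's handle about an axis along the nest's x through point clamp_pivot: 0 open (handle out to the left, 24 degrees above level, arm raised), 1.25 dead centre, 1.35 closed at its stop (handle upright, arm level). Needs about 3 N at the grip, most just before dead centre; stays open or closed when let go
- clamp_grip (a point): middle of the handle's rubber grip (62 long, 15 mm thick), 125 mm from the pivot; grip it from above with the fingers closing along the nest's x and lead it round the pivot
- clamp_pivot (a point): the handle's pivot on the clamp's base, to the left of the unit, 50 mm above the bench
- clamp_foot: rubber foot under the end of the clamp's arm, 24 mm across; it presses on the unit's top with about 7 N when the clamp is closed
- tray: open cardboard tray for spent cartridges, 150 (x) x 200 (y) mm outside, 45 mm high, walls and floor 4 mm; origin under its centre
- marker: whiteboard marker lying in front of the nest, a bystander
- scanner: hand scanner behind the fresh cartridges, a bystander
- stapler: stapler at the right front corner, a bystander
- tape: roll of brown tape at the right, a bystander

How it is judged:
By the outcome, as a careful person would: the job done as asked, in the order asked, and still so for the second after the job is handed in, with the robot touching nothing.
Of fresh_1, fresh_2, fresh_3 only 2 to 3 are there at a start; the rules pass over those that are not, and their reading is None.
At some moment in a run one of fresh_1, fresh_2, fresh_3 may be knocked a few centimetres aside while the robot is not near it.
Once in a run the grip may slacken for a moment while it holds something.
It also fails if it takes over 210 s, if anything falls off the work surface, if the arm or the gripper's body presses on something with over 40 N, if the wrist force passes 120 N, or if a joint passes its speed limit or range.

ROBOT

A 6-joint arm with a two-finger parallel gripper is mounted at the origin on a cart in front of the work surface, level with it; the furniture and walls round the work are solid. World frame = base frame: x ahead of the robot, y to its left, z up, the work surface at z = 0. Lengths are in m, angles in rad, forces in N, time in s.
With the tool pointing down it reaches from about 0.325 to 1 m from the base axis. Payload 5.1 kg.
Tool frame: the origin (TCP) lies between the finger pads; the fingertips stand 22 mm ahead of it and the grasp point (between the pads) lies 3 mm ahead of it; z points along the fingers, y is the line along which they close (so a half turn about z gives the same grasp; the last joint's range is limited). The gripper opens to 85 mm and grips with 20 to 120 N. Pads are 22 mm wide; open, the fingers measure 114 mm over their backs; the gripper's body (76 mm by 85 mm) begins 54 mm behind the grasp point. The pads swing forward as they close: fully open they stand 13 mm farther back than shut.
Start: joints at [1.097, 0.124, 1.65, -0, 1.367, -0.083], TCP at [0.248, 0.601, 0.253] pointing down, gripper open.
Joint ranges: [-2.61, 2.61], [-1.02, 2.33], [0.03, 2.71], [-1.35, 4.49], [0.32, 2.68], [-2.91, 2.91]. Speed limits (rad/s): [2.57, 2.57, 3.14, 3.14, 3.14, 3.14].

INTERFACE

Orientations are given as a rotation vector (axis times angle).
In Python, from workcell import r gives the robot as it stands.
- The arm moves only by the shell command python3 -m crank 'ROWS'. ROWS is JSON, one flat list of numbers, 7 for each row, row after row: the shift along the tool's x, y, z in units of 40 mm (1.0 is 40 mm), then the turn, a rotation vector about the tool's x, y, z in degrees, then the opening, from 0 (shut) to 1 (fully open). A call has 1 to 5 rows; each row is the pose to reach, as a shift and turn from the pose commanded when the call began, along the tool's axes at that moment; what a row does not reach only later rows make up. A row lasts 1/10 s, in which the tool goes at most 50 mm and 8.59 degrees, less where a joint would pass 70% of its speed; a pose out of reach is approached as far as the arm can. A call with a gripper value outside its range is refused whole. The fingers move at their own pace and stop on an object; the grip force is fixed at half the most. Time passes only in rows, so rows that repeat a pose let the fingers close. It gives the time, the measured TCP pose, the force, the opening and the grip force at its end, in the units of the state.
- r.sense(): the state, without advancing time (a new reading comes with each control period).
- r.read_camera(name): name is "scene" or "top"; returns the picture (480x640x3 uint8, red, green, blue); there is no depth.
- r.get_calibration(name): a dict with "fov_y" (degrees; the focal length in pixels is half the picture's height over the tangent of half this angle, whatever the lens; pixels are square), "cx", "cy" (the principal point, pixels), "R" (3x3) and "t" (3): a world point X has camera coordinates R X + t. Camera axes: x right, y down, z forward; pixel columns grow to the right and rows downward; lengths in m; the calibration is good to about 2 mm. A picture is of the moment at which its call begins. get_calibration takes no time and is no camera call.
- r.hand_in(): hands the job in; it is judged then, once.
Trained networks look in the newest picture that a camera, given by its name, has taken for a name from the list of things; names that differ only in an ending like _2 or _b are one class to them, and where a whole thing is asked for, a point or a joint stands for the part that bears it (a point fixed in the world has none). Each returns a list of dicts, best first, with "score" (0 to 1); they miss things now and then, are a little off and sometimes report something else, mostly with a low value. They report only what shows in the picture. A call takes as long as a camera call.
- r.search_frame(query, camera): "position" ([column, row] in pixels, amid what is visible of it).
The state is a dict: "t": time; "qpos": joint angles; "qd": joint speeds; "joint_torque": joint torques, N m; "tool_pos": TCP position; "tcp_rot": TCP orientation; "force": force on the tool from outside, world axes, zero at the start; "torque": the same for the moment, N m; "gripper_width": opening from 0.0 (shut) to 1.0 (fully open); "grip_force": force on a finger pad.
Only numpy, scipy, OpenCV 4.12 (cv2) and the standard library are available. Lean on these libraries where they do the work, as an engineer would, in place of code of your own. Each camera call takes 0.05 s, during which the arm holds its last target. There are 200 camera calls.

## Working session

There is one attempt and no reset: what is moved stays moved. The work goes in short steps, Python scripts to look and compute and a shell command to move; the robot and the scene stay as the last step left them, time stands still between calls to the robot, and variables do not carry over. Pictures are saved under pics/ and viewed, at most 14 in all, crops included, and the job is handed in when it is done.

```bash
ls; mkdir -p pics; cat > h.py <<'E'
import numpy as np, cv2
from workcell import r
from scipy.spatial.transform import Rotation as Ro
def shot(n,f):
    im=r.read_camera(n); cv2.imwrite('pics/'+f,im[:,:,::-1]); return im
def K(n):
    c=r.get_calibration(n); f=240/np.tan(np.radians(c['fov_y'])/2)
    return c,f
def back(n,px,z):
    c,f=K(n); R=np.array(c['R']);t=np.array(c['t'])
    d=R.T@np.array([(px[0]-c['cx'])/f,(px[1]-c['cy'])/f,1]); o=-R.T@t
    return o+d*(z-o[2])/d[2]
def proj(n,X):
    c,f=K(n); p=np.array(c['R'])@np.array(X)+np.array(c['t'])
    return np.array([c['cx']+f*p[0]/p[2],c['cy']+f*p[1]/p[2]])
def rows(target,tilt=None):
    s=r.sense();T=Ro.from_rotvec(s['tcp_rot'])
    print('units',(T.inv().apply(np.array(target)-s['tool_pos'])/0.04).round(3))
E
python3 - <<'E'
from h import *
for n in('scene','top'):
    shot(n,n+'0.png'); c,f=K(n); print(n,f,c['cx'],c['cy'],(-np.array(c['R']).T@c['t']).round(3))
    for q,z in(('fresh_1',.03),('spent',.04),('power_unit',.068),('clamp_grip',.1),('clamp_foot',.1),('tray',.045),('marker',.01),('nest',.012)):
        for d in r.search_frame(q,n)[:4]: print(q,d['score'],np.round(d['position']),back(n,d['position'],z).round(3))
s=r.sense(); print(s); print(Ro.from_rotvec(s['tcp_rot']).as_matrix().round(3))
E
```

```text
pics
scene 477.1698805884032 317.41901464449285 239.91638962219466 [-0.443 -0.608  0.966]
fresh_1 0.78 [358. 306.] [ 0.448 -0.257  0.03 ]
fresh_1 0.71 [323. 305.] [ 0.41  -0.167  0.03 ]
fresh_1 0.57 [383. 333.] [ 0.386 -0.354  0.03 ]
spent 0.56 [285. 261.] [0.521 0.019 0.04 ]
power_unit 0.65 [301. 246.] [ 0.578 -0.007  0.068]
power_unit 0.23 [356. 306.] [ 0.412 -0.265  0.068]
clamp_grip 0.81 [241. 220.] [0.578 0.214 0.1  ]
clamp_grip 0.52 [300. 245.] [ 0.546 -0.024  0.1  ]
clamp_foot 0.41 [273. 205.] [0.701 0.166 0.1  ]
clamp_foot 0.16 [286. 261.] [ 0.462 -0.023  0.1  ]
tray 0.63 [199. 257.] [0.418 0.269 0.045]
tray 0.43 [300. 246.] [0.603 0.011 0.045]
tray 0.4 [359. 305.] [ 0.44  -0.263  0.045]
marker 0.78 [218. 283.] [0.373 0.168 0.01 ]
marker 0.48 [452. 318.] [ 0.537 -0.499  0.01 ]
nest 0.6 [267. 260.] [0.531 0.092 0.012]
top 474.86160863859567 326.4920282375872 237.55566985787237 [ 0.423 -0.091  1.265]
fresh_1 0.88 [419. 298.] [ 0.404 -0.346  0.03 ]
fresh_1 0.82 [348. 291.] [ 0.422 -0.164  0.03 ]
fresh_1 0.6 [382. 273.] [ 0.467 -0.251  0.03 ]
power_unit 0.71 [280. 220.] [0.599 0.
[... 516 characters left out ...]
1,  1.65030206e+00, -1.11677046e-05,
        1.36746881e+00, -8.25908309e-02]), 'qd': array([1.12267651e-03, 6.55880841e-04, 4.37012315e-04, 1.70318186e-03,
       2.74594987e-03, 6.37116734e-05]), 'joint_torque': array([-3.90853411e-04, -4.23584604e+01, -3.65765584e+01,  1.66478731e-05,
        2.32587745e-04,  5.48861692e-06]), 'tool_pos': array([0.24762511, 0.60097855, 0.2533267 ]), 'tcp_rot': array([6.09961528e-01, 3.08179047e+00, 4.14948438e-05]), 'force': array([-0.98989212,  0.49703681,  0.92657517]), 'torque': array([ 0.0186828 ,  0.05815702, -0.04076396]), 'grip_force': 0.0, 'gripper_width': 0.9989963986072213}
[[-0.925  0.381  0.   ]
 [ 0.381  0.925  0.   ]
 [-0.     0.    -1.   ]]
```

```bash
python3 -c "
import cv2
a=cv2.imread('pics/top0.png');cv2.imwrite('pics/t1.png',cv2.resize(a[150:360,120:400],(800,600),interpolation=cv2.INTER_CUBIC))
b=cv2.imread('pics/scene0.png');cv2.imwrite('pics/s1.png',cv2.resize(b[160:370,170:450],(800,600),interpolation=cv2.INTER_CUBIC))"
```

```text
(no output)
```

View pics/top0.png

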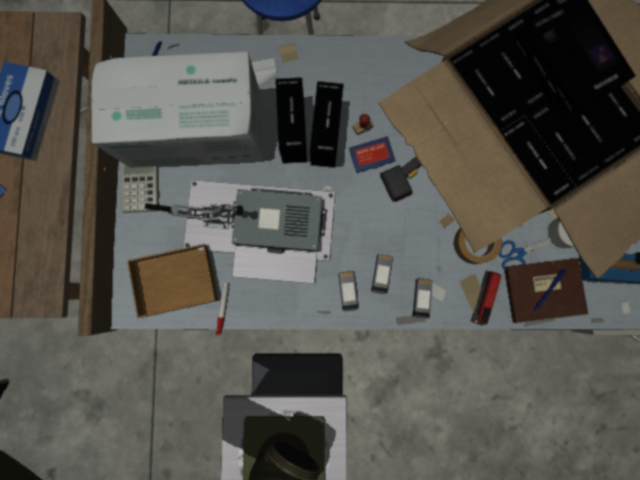

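View pics/t1.png

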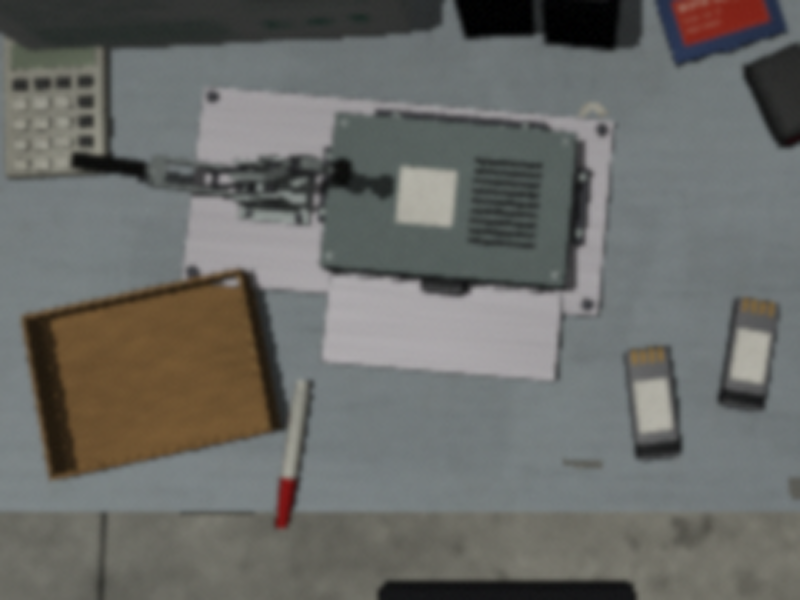

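View pics/s1.png

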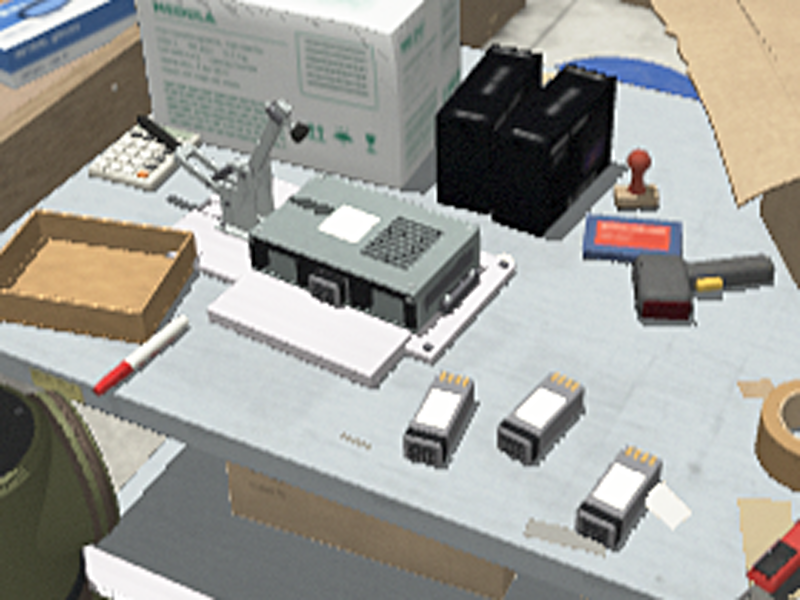

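The pictures show the unit turned a few degrees clockwise in the nest. The clamp is open to its left with the black grip at crop (110,164), and the middle cartridge's cap shows at crop (447,286). Three fresh cartridges lie to the right, contacts away from the robot. I'll fit the poses next.

```bash
python3 - <<'E'
from h import *
from scipy.optimize import least_squares
t=lambda a:np.array(a)/2.857+[120,150]
s=lambda a:np.array(a)/2.857+[170,160]
U=[((70,109,.068),'top',t((335,110))),((70,-109,.068),'top',t((583,134))),((-70,-109,.068),'top',t((573,288))),((-70,109,.068),'top',t((322,268))),
((-153,109,.0195),'top',t((322,362))),((-153,-109,.0195),'top',t((557,380))),
((-70,109,.068),'scene',s((250,232))),((-70,-109,.068),'scene',s((412,292))),((70,-109,.068),'scene',s((482,234))),
((-153,109,.0195),'scene',s((210,308))),((-153,-109,.0195),'scene',s((375,378)))]
def P(p,a):
    c,q=np.cos(p[2]),np.sin(p[2]); x,y=a[0]/1e3,a[1]/1e3
    return [p[0]+c*x-q*y,p[1]+q*x+c*y,a[2]]
f=lambda p:np.concatenate([proj(n,P(p,a))-px for a,n,px in U])
o=least_squares(f,[.6,.01,-.07],loss='soft_l1'); p=o.x
print('nest',p.round(4),np.degrees(p[2])); print(f(p).reshape(-1,2).round(1).tolist())
print('grip',back('top',t((110,164)),.101), back('top',t((75,160)),.114))
print('grip s',back('scene',s((158,135)),.101))
for b in(70,0,-70): print('bay',P(p,(-70,b,.02)))
im=cv2.imread('pics/top0.png');cv2.imwrite('pics/c1.png',cv2.resize(im[235:325,330:450],(800,600),interpolation=cv2.INTER_CUBIC))
E
```

```text
nest [ 0.601   0.0152 -0.0838] -4.799547197761215
[[1.4, 0.6], [-0.5, -0.5], [-1.7, -0.1], [0.1, -0.5], [0.2, -0.0], [1.2, 0.8], [-0.3, -0.1], [1.3, 1.3], [0.3, -2.6], [-1.3, -0.4], [-0.6, -0.4]]
grip [0.62586892 0.30899981 0.101     ] [0.62696807 0.33447748 0.114     ]
grip s [0.61937839 0.30522    0.101     ]
bay [np.float64(0.5370772866096343), np.float64(0.09084365323782424), 0.02]
bay [np.float64(0.5312203888386917), np.float64(0.021089106801762254), 0.02]
bay [np.float64(0.5253634910677492), np.float64(-0.04866543963429974), 0.02]
```

View pics/c1.png

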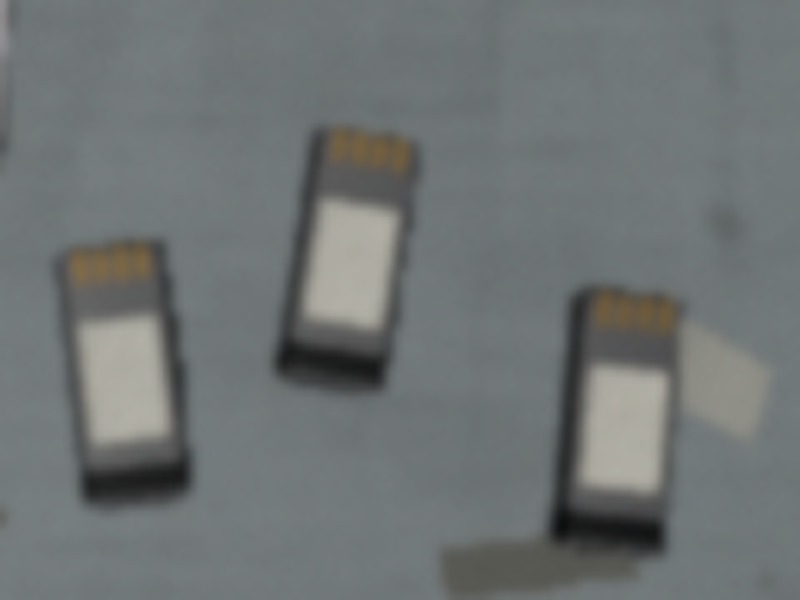

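```bash
cat >> h.py <<'E'
def go(pos,yaw):  # yaw: world angle (deg) of tool y, tool down; prints row
    s=r.sense();T=Ro.from_rotvec(s['tcp_rot']); a=np.radians(yaw)
    y=np.array([np.cos(a),np.sin(a),0]);z=np.array([0,0,-1.]);x=np.cross(y,z)
    G=Ro.from_matrix(np.c_[x,y,z])
    print('row',(T.inv().apply(np.array(pos)-s['tool_pos'])/0.04).round(2),np.degrees((T.inv()*G).as_rotvec()).round(1), 't',s['t'],'F',s['force'].round(1))
E
python3 - <<'E'
from h import *
t=lambda a:np.array(a)/6.667+[330,235]
for a,b,l in(((112,245),(136,495),(127,378)),((371,132),(330,382),(352,264)),((635,295),(612,545),(624,428))):
    A,B,L=[back('top',t(k),.03) for k in(a,b,l)]; d=A-B; print(A,B,(A+B)/2,L,np.linalg.norm(d),np.degrees(np.arctan2(d[1],d[0])))
go((.623,.307,.2),-4.8)
E
python3 -m crank '[-11.46,-3.3,1.2,0,0,40,1,-11.46,-3.3,1.2,0,0,40,1,-11.46,-3.3,1.2,0,0,40,1,-11.46,-3.3,1.2,0,0,40,1,-11.46,-3.3,1.2,0,0,40,1]'
python3 -c "
from h import *
go((.623,.307,.2),-4.8)"
```

```text
[ 0.47057091 -0.16020571  0.03      ] [ 0.37418791 -0.16913419  0.03      ] [ 0.42237941 -0.16466995  0.03      ] [ 0.41909091 -0.16584095  0.03      ] 0.09679566847738176 5.292519305916848
[ 0.51490036 -0.26184916  0.03      ] [ 0.4176316  -0.24467872  0.03      ] [ 0.46626598 -0.25326394  0.03      ] [ 0.46332925 -0.25377899  0.03      ] 0.09877265145608649 -10.011042051892238
[ 0.45144424 -0.36412477  0.03      ] [ 0.35517633 -0.3531071   0.03      ] [ 0.40331029 -0.35861594  0.03      ] [ 0.4000205  -0.35872023  0.03      ] 0.09689633301918056 -6.528983102155422
row [-11.48  -3.22   1.33] [ 0.  -0.  72.4] t 0.9 F [-1.   0.5  0.9]
t: 1.4
tool_pos: [0.4437, 0.4449, 0.2284]
tcp_rot: [1.633, 2.683, 0.001]
force: [1.4, -0.5, -0.1]
gripper_width: 1.001
grip_force: 0.0
row [-5.12  2.4   0.71] [ 0.  -0.  32.1] t 1.4 F [ 1.4 -0.5 -0.1]
```

```bash
python3 -m crank '[-5.12,2.4,0.71,0,0,32.1,1,-5.12,2.4,0.71,0,0,32.1,1,-5.12,2.4,0.71,0,0,32.1,1,-5.12,2.4,0.71,0,0,32.1,1,-5.12,2.4,0.71,0,0,32.1,1]'
python3 -c "
from h import *
go((.623,.307,.104),-4.8)
shot('top','a.png');shot('scene','a2.png')
a=cv2.imread('pics/a.png')[160:310,120:320];b=cv2.imread('pics/a2.png')[130:280,160:360]
cv2.imwrite('pics/ab.png',cv2.resize(np.hstack([a,b]),(800,300),interpolation=cv2.INTER_CUBIC))"
```

```text
t: 1.9
tool_pos: [0.6248, 0.3064, 0.1992]
tcp_rot: [2.311, 2.127, -0.001]
force: [-0.1, 1.1, 1.3]
gripper_width: 1.001
grip_force: 0.0
row [ 0.01 -0.05  2.38] [0. 0. 0.] t 1.9 F [-0.1  1.1  1.3]
```

View pics/ab.png

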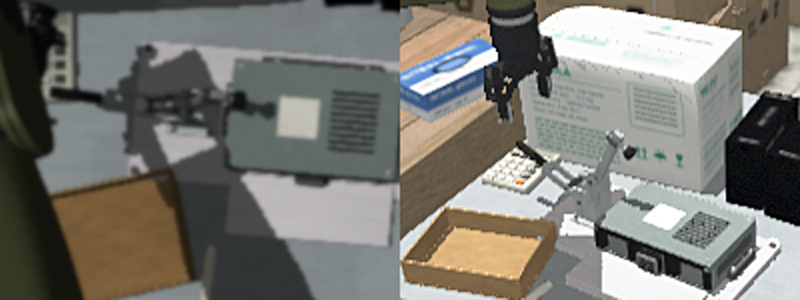

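```bash
python3 -c "
from h import *
s=r.sense()
for dz in(0,-.022): 
  X=s['tool_pos']+[0,0,dz]; print((proj('top',X)-[120,160])*2,(proj('scene',X)-[160,130])*2+[400,0])
print((proj('scene',[.623,.307,.101])-[160,130])*2+[400,0],(proj('top',[.623,.307,.101])-[120,160])*2)
"
```

```text
[50.29477197 80.78690617] [524.13317616 102.2162659 ]
[57.26313407 84.36091364] [525.96745934 113.92972266]
[531.01677719 153.21721893] [78.53629448 97.10227742]
```

The picture shows the gripper hanging above the grip. The fingers are near (525,105) in the right half and the grip is at (531,153), matching the projection, so I'll descend and close.

```bash
python3 -m crank '[0,-0.05,1.2,0,0,0,1,0,-0.05,2.0,0,0,0,1,0,-0.05,2.38,0,0,0,1,0,-0.05,2.38,0,0,0,0,0,-0.05,2.38,0,0,0,0]'
python3 -m crank '[0,0,0,0,0,0,0,0,0,0,0,0,0,0,0,0,0,0,0,0,0,0,0,0,0,0,0,0]'; python3 -c "
from h import *
s=r.sense();T=Ro.from_rotvec(s['tcp_rot']);print(T.as_matrix().round(3),s['tool_pos'])
piv=np.array([.623,.307,.101])-.125*(np.cos(.419)*np.array([.0837,.9965,0])+np.sin(.419)*np.array([0,0,1]))
print(piv)
g0=np.array([.623,.307,.101])
for th in np.radians([0,15,30,45,60,72,77.35,79]):
  a=.419+th;g=piv+.125*(np.cos(a)*np.array([.0837,.9965,0])+np.sin(a)*np.array([0,0,1]))
  print(np.degrees(th),(T.inv().apply(g-g0)/.04).round(2))"
```

```text
t: 2.5
tool_pos: [0.6209, 0.3103, 0.1062]
tcp_rot: [2.306, 2.133, 0.003]
force: [-0.1, 0.3, 0.4]
gripper_width: 0.689
grip_force: 0.0
t: 2.9
tool_pos: [0.6255, 0.3094, 0.1084]
tcp_rot: [2.302, 2.127, 0.018]
force: [11.9, -1.5, 0.1]
gripper_width: 0.152
grip_force: 58.5
[[ 0.079  0.997  0.014]
 [ 0.997 -0.079  0.002]
 [ 0.003  0.013 -1.   ]] [0.62548824 0.30944009 0.10844035]
[0.61344255 0.19321262 0.0501441 ]
0.0 [0. 0. 0.]
14.999999999999998 [-0.42  0.01 -0.7 ]
29.999999999999996 [-1.01  0.01 -1.26]
45.0 [-1.73  0.01 -1.65]
59.99999999999999 [-2.52  0.01 -1.84]
72.0 [-3.18  0.01 -1.85]
77.35 [-3.46  0.01 -1.8 ]
79.0 [-3.55  0.01 -1.78]
```

```bash
python3 -m crank '[-0.09,0.1,-0.18,0,0,0,0,-0.19,0.1,-0.37,0,0,0,0,-0.42,0.1,-0.7,0,0,0,0,-0.7,0.1,-1.0,0,0,0,0,-1.01,0.1,-1.26,0,0,0,0]'
python3 -c "
from h import *
go((.623,.307,.106),-4.8)"
```

```text
t: 3.4
tool_pos: [0.6222, 0.2668, 0.1546]
tcp_rot: [2.304, 2.13, 0.0]
force: [9.7, -4.2, -10.9]
gripper_width: 0.146
grip_force: 58.5
row [ 1.01 -0.06  1.21] [0.2 0.1 0.3] t 3.4 F [  9.7  -4.2 -10.9]
```

```bash
python3 -m crank '[-0.35,0.1,-0.23,0,0,0,0,-0.72,0.1,-0.39,0,0,0,0,-1.1,0.1,-0.5,0,0,0,0,-1.51,0.1,-0.58,0,0,0,0,-1.85,0.1,-0.6,0,0,0,0]'; python3 -m crank '[-0.32,0,0.01,0,0,0,0,-0.6,0,0.06,0,0,0,0,-0.69,0,0.08,0,0,0,0,-0.8,0,0.12,0,0,0,0,-0.8,0,0.12,0,0,0,0]'
```

```text
t: 3.9
tool_pos: [0.621, 0.1941, 0.1824]
tcp_rot: [2.305, 2.131, 0.008]
force: [0.2, -0.3, 0.1]
gripper_width: 0.005
grip_force: 0.0
t: 4.4
tool_pos: [0.6167, 0.1626, 0.1737]
tcp_rot: [-2.307, -2.132, 0.001]
force: [0.3, 0.5, -0.2]
gripper_width: 0.004
grip_force: 0.0
```

```bash
python3 -m crank '[0,0,-1.2,0,0,0,1,0,0,-1.2,0,0,0,1,0,0,-1.2,0,0,0,1]'; python3 -c "
from h import *
print(r.sense()['tool_pos'])
shot('top','b.png');shot('scene','b2.png')
a=cv2.imread('pics/b.png')[160:310,120:320];b=cv2.imread('pics/b2.png')[130:280,160:360]
cv2.imwrite('pics/bb.png',cv2.resize(np.hstack([a,b]),(800,300),interpolation=cv2.INTER_CUBIC))
for n in('scene','top'):print(r.search_frame('clamp_grip',n)[:2],r.search_frame('clamp_foot',n)[:2])"
```

```text
t: 4.7
tool_pos: [0.6181, 0.1636, 0.2246]
tcp_rot: [2.304, 2.132, 0.006]
force: [-0.4, 0.1, -0.2]
gripper_width: 0.505
grip_force: 0.0
[0.6180721  0.16357804 0.22457566]
[{'position': [240.9, 209.4], 'score': 0.53}] []
[{'position': [172.6, 203.2], 'score': 0.52}] []
```

View pics/bb.png

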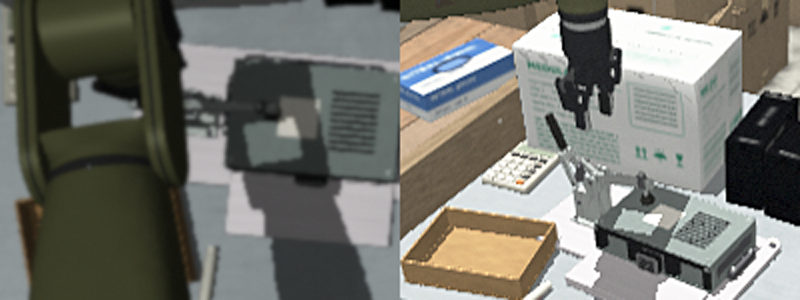

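```bash
python3 -c "
from h import *
piv=np.array([.6155,.1932,.0501]);e=np.array([.0837,.9965,0]);z=np.array([0,0,1])
for th in range(0,80,10):
  a=.419+np.radians(th); print(th,[((proj('scene',piv+R*(np.cos(a)*e+np.sin(a)*z))-[160,130])*2+[400,0]).round(0) for R in(0,.094,.125,.156)],((proj('top',piv+.125*(np.cos(a)*e+np.sin(a)*z))-[120,160])*2).round(),(piv+.125*(np.cos(a)*e+np.sin(a)*z)).round(3))"
```

```text
0 [array([588., 197.]), array([546., 164.]), array([532., 153.]), array([518., 142.])] [79. 95.] [0.625 0.307 0.101]
10 [array([588., 197.]), array([548., 158.]), array([535., 145.]), array([522., 132.])] [82. 94.] [0.624 0.296 0.12 ]
20 [array([588., 197.]), array([552., 153.]), array([540., 138.]), array([528., 124.])] [89. 92.] [0.623 0.283 0.137]
30 [array([588., 197.]), array([557., 149.]), array([547., 134.]), array([536., 117.])] [99. 91.] [0.622 0.266 0.151]
40 [array([588., 197.]), array([563., 147.]), array([555., 131.]), array([546., 114.])] [112.  91.] [0.62  0.248 0.162]
50 [array([588., 197.]), array([570., 147.]), array([564., 130.]), array([558., 112.])] [127.  91.] [0.618 0.228 0.17 ]
60 [array([588., 197.]), array([578., 148.]), array([574., 131.]), array([570., 114.])] [144.  92.] [0.617 0.206 0.174]
70 [array([588., 197.]), array([585., 151.]), array([585., 134.]), array([584., 118.])] [163.  94.] [0.615 0.184 0.175]
```

Scene view: the handle is about halfway, with the grip at (557,132) in the right half, and it slipped out of the pads. I'll push it the rest of the way with shut fingers from its left.

```bash
python3 -m crank '[0,0,-1,0,0,0,0.5,1.25,0,-1,0,0,0,0.3,2.5,0,-1,0,0,0,0,3.75,0,-1,0,0,0,0,3.75,0,-1,0,0,0,0]'; python3 -m crank '[0,0,0,0,0,0,0,0,0,1.2,0,0,0,0,0,0,2.4,0,0,0,0,0,0,2.4,0,0,0,0]'
python3 -c "
from h import *
go((.625,.31,.167),-4.8)"
```

```text
t: 5.5
tool_pos: [0.6277, 0.3176, 0.2609]
tcp_rot: [-2.3, -2.138, 0.0]
force: [-0.3, -1.2, -0.0]
gripper_width: 0.141
grip_force: 0.0
t: 5.9
tool_pos: [0.624, 0.3089, 0.1567]
tcp_rot: [-2.304, -2.127, 0.024]
force: [-1.2, 0.1, -1.1]
gripper_width: 0.004
grip_force: 0.0
row [ 0.03  0.02 -0.26] [-0.8  0.4  0.2] t 5.9 F [-1.2  0.1 -1.1]
```

```bash
python3 -m crank '[-0.4,0,-0.15,0,0,0,0,-0.8,0,-0.15,0,0,0,0,-1.2,0,-0.15,0,0,0,0,-1.6,0,-0.15,0,0,0,0,-2,0,-0.2,0,0,0,0]';python3 -m crank '[-0.3,0,0,0,0,0,0,-0.6,0,0,0,0,0,0,-0.8,0,0,0,0,0,0,-0.95,0,0,0,0,0,0,-0.95,0,0,0,0,0,0]'; python3 -m crank '[-0.1,0,0,0,0,0,0,-0.15,0,0,0,0,0,0,-0.2,0,0,0,0,0,0,-0.2,0,0,0,0,0,0]'
```

```text
t: 6.4
tool_pos: [0.6252, 0.2336, 0.1847]
tcp_rot: [2.306, 2.13, 0.02]
force: [-7.6, 3.6, 21.1]
gripper_width: -0.003
grip_force: 1.9
t: 6.9
tool_pos: [0.6203, 0.1947, 0.1765]
tcp_rot: [2.308, 2.131, 0.007]
force: [-0.0, 4.0, 3.5]
gripper_width: 0.001
grip_force: 1.9
t: 7.3
tool_pos: [0.6201, 0.1934, 0.1766]
tcp_rot: [-2.302, -2.128, -0.023]
force: [3.0, 22.2, 3.8]
gripper_width: 0.0
grip_force: 11.3
```

```bash
python3 -m crank '[0.3,0,0,0,0,0,0,0.6,0,-1,0,0,0,0,0.6,0,-2.2,0,0,0,0,0.6,0,-2.2,0,0,0,0]';python3 -c "
from h import *
shot('scene','c2.png')
print(r.search_frame('clamp_foot','scene')[:2],proj('scene',[.6,.06,.08]))
b=cv2.imread('pics/c2.png')[140:290,180:380]
cv2.imwrite('pics/cc.png',cv2.resize(b,(640,480),interpolation=cv2.INTER_CUBIC))
go((.475,.026,.25),85.2)"
```

```text
t: 7.7
tool_pos: [0.6236, 0.2114, 0.2706]
tcp_rot: [2.301, 2.129, 0.016]
force: [0.6, 0.8, 1.2]
gripper_width: -0.001
grip_force: 0.0
[{'position': [270.2, 261.5], 'score': 0.26}] [285.48525642 233.72205329]
row [-4.88 -3.28  0.34] [  0.1   0.1 -89.7] t 7.8 F [-0.  -0.3 -0.5]
```

View pics/cc.png

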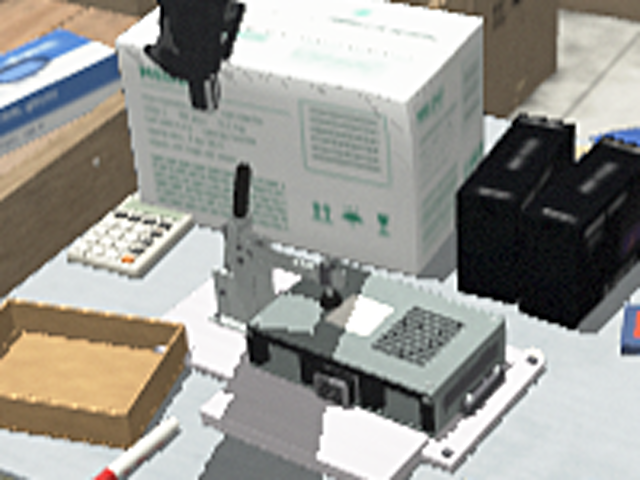

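The clamp is closed: the handle stands upright at (242,190) and the foot rests on the unit at (330,300).

```bash
python3 -m crank '[-4.88,-3.28,0.34,0,0,-89,0,-4.88,-3.28,0.34,0,0,-89,0,-4.88,-3.28,0.34,0,0,-89,0,-4.88,-3.28,0.34,0,0,-89,0,-4.88,-3.28,0.34,0,0,-89,0]'; python3 -m crank '[0,0,0.5,0,0,-45,0,0,0,1,0,0,-45,0,0,0,1,0,0,-45,0,0,0,1,0,0,-45,0,0,0,1,0,0,-45,0]';python3 -c "
from h import *
go((.483,.025,.050),85.2)"
```

```text
t: 8.3
tool_pos: [0.4714, 0.0245, 0.2456]
tcp_rot: [-1.359, -2.827, 0.005]
force: [0.5, 1.2, 1.1]
gripper_width: 0.002
grip_force: 0.0
t: 8.8
tool_pos: [0.4729, 0.026, 0.2058]
tcp_rot: [-0.229, -3.128, 0.001]
force: [-0.4, -0.3, 0.8]
gripper_width: 0.002
grip_force: 0.0
row [-0.27  0.02  3.89] [-0.1 -0.3 -3.6] t 8.8 F [-0.4 -0.3  0.8]
```

```bash
python3 -m crank '[0,0,1,0,0,-3.6,0,0,0,2.2,0,0,-3.6,0,0,0,3.2,0,0,-3.6,0,0,0,3.85,0,0,-3.6,0,0,0,3.85,0,0,-3.6,0]'; python3 -m crank '[0,0,0,0,0,0,0,-0.3,0,0,0,0,0,0,-0.55,0,0,0,0,0,0,-0.65,0,0,0,0,0,0,-0.65,0,0,0,0,0,0]';python3 -c "
from h import *
go((.508,.023,.050),85.2)"
```

```text
t: 9.3
tool_pos: [0.4687, 0.0263, 0.0483]
tcp_rot: [-0.139, -3.125, 0.0]
force: [-1.0, -0.6, -0.4]
gripper_width: 0.003
grip_force: 0.0
t: 9.8
tool_pos: [0.5022, 0.0239, 0.0559]
tcp_rot: [0.14, 3.136, -0.0]
force: [-0.4, 0.2, -0.6]
gripper_width: 0.002
grip_force: 0.0
row [-0.15 -0.01  0.15] [ 0.   0.1 -0.3] t 9.8 F [-0.4  0.2 -0.6]
```

```bash
python3 -m crank '[-0.15,0,0.15,0,0,0,0,-0.25,0,0.15,0,0,0,0,-0.25,0,0.15,0,0,0,0]'; python3 -m crank '[-0.1,0,0,0,0,0,0,-0.1,0,0,0,0,0,0]'; python3 -m crank '[-0.1,0,0,0,0,0,0,-0.1,0,0,0,0,0,0]'; python3 -m crank '[-0.1,0,0,0,0,0,0,-0.1,0,0,0,0,0,0]'
```

```text
t: 10.1
tool_pos: [0.5096, 0.0233, 0.0478]
tcp_rot: [-0.139, -3.135, -0.0]
force: [-2.7, -0.5, 1.0]
gripper_width: 0.002
grip_force: 1.1
t: 10.3
tool_pos: [0.513, 0.023, 0.0478]
tcp_rot: [-0.139, -3.135, -0.0]
force: [-3.9, 0.2, -0.3]
gripper_width: 0.001
grip_force: 2.0
t: 10.5
tool_pos: [0.5169, 0.0227, 0.0477]
tcp_rot: [-0.139, -3.135, -0.0]
force: [-3.5, 0.3, 0.2]
gripper_width: 0.0
grip_force: 2.2
t: 10.7
tool_pos: [0.5189, 0.0225, 0.0476]
tcp_rot: [-0.139, -3.129, -0.0]
force: [-13.3, 0.7, 8.0]
gripper_width: 0.001
grip_force: 5.9
```

```bash
python3 -m crank '[-0.1,0,0,0,0,0,0,-0.1,0,0,0,0,0,0]'; python3 -m crank '[0.3,0,0,0,0,0,0,0.6,0,0,0,0,0,0,1.2,0,0,0,0,0,0,2.0,0,0,0,0,0,0.5,2.4,0,-1,0,0,0,1]';  python3 -m crank '[0,0,-0.8,0,0,0,1,-1,0,-1,0,0,0,1,-1.9,0,-1,0,0,0,1,-2.1,0,-1,0,0,0,1]';python3 -c "
from h import *
go((.5113,.0227,.046),85.2)
shot('scene','d2.png')
b=cv2.imread('pics/d2.png')[180:330,220:420]
cv2.imwrite('pics/dd.png',cv2.resize(b,(640,480),interpolation=cv2.INTER_CUBIC))"
```

```text
t: 10.9
tool_pos: [0.5214, 0.0223, 0.0468]
tcp_rot: [-0.138, -3.125, -0.0]
force: [-15.9, 0.5, 6.7]
gripper_width: -0.001
grip_force: 3.4
t: 11.4
tool_pos: [0.4244, 0.0307, 0.0836]
tcp_rot: [-0.139, -3.127, -0.0]
force: [-0.1, 0.5, -0.1]
gripper_width: 0.331
grip_force: 0.0
t: 11.8
tool_pos: [0.5181, 0.0224, 0.1311]
tcp_rot: [0.14, 3.132, -0.0]
force: [-0.7, -0.7, 0.4]
gripper_width: 0.991
grip_force: 0.0
row [ 0.18 -0.01  2.13] [ 0.   0.4 -0.3] t 11.8 F [-0.7 -0.7  0.4]
```

View pics/dd.png

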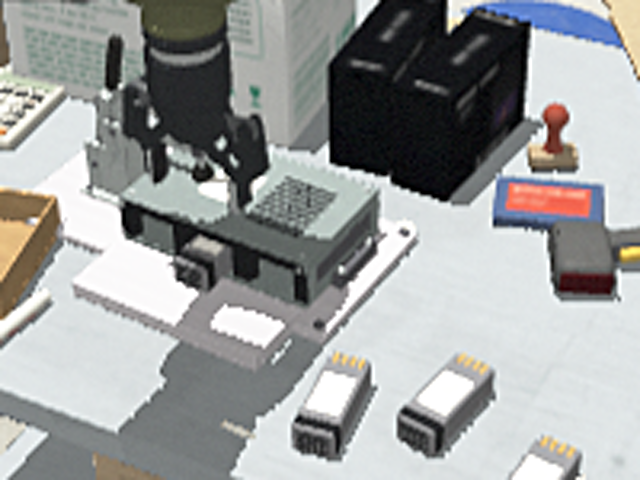

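The middle cartridge now stands out at (195,265) with the open fingers above it. I'll grip it, pull it straight out and lift.

```bash
python3 -m crank '[0.18,0,0.8,0,0,0,1,0.18,0,1.6,0,0,0,1,0.18,0,2.1,0,0,0,1,0.18,0,2.1,0,0,0,1,0.18,0,2.1,0,0,0,0]';  python3 -m crank '[0,0,0,0,0,0,0,0,0,0,0,0,0,0,0,0,0,0,0,0,0,0,0,0,0,0,0,0]';python3 -c "
from h import *
go((.5113,.0227,.046),85.2)"
```

```text
t: 12.35
tool_pos: [0.5066, 0.0236, 0.0447]
tcp_rot: [-0.139, -3.138, -0.0]
force: [0.2, 0.7, 0.1]
gripper_width: 0.861
grip_force: 0.0
t: 12.75
tool_pos: [0.5082, 0.0243, 0.0466]
tcp_rot: [0.139, 3.136, 0.003]
force: [-2.2, 4.3, 5.1]
gripper_width: 0.455
grip_force: 59.5
row [-0.08 -0.03  0.02] [ 0.1  0.1 -0.3] t 12.75 F [-2.2  4.3  5.1]
```

```bash
python3 -m crank '[0.3,0,0,0,0,0,0,0.7,0,0,0,0,0,0,1.1,0,0,0,0,0,0,1.5,0,0,0,0,0,0,1.9,0,0,0,0,0,0]';  python3 -m crank '[0.3,0,0,0,0,0,0,0.5,0,0,0,0,0,0,0.5,0,-0.4,0,0,0,0,0.5,0,-1.2,0,0,0,0,0.5,0,-2.5,0,0,0,0]';python3 -c "
from h import *
for n in('top','scene'):
  r.read_camera(n); print([ (d['score'],back(n,d['position'],.045)) for d in r.search_frame('tray',n)[:2]])
t=lambda a:np.array(a)/2.857+[120,150]
C=np.array([back('top',t(a),.045) for a in((25,317),(243,272),(283,430),(52,475))]);print(C.round(3),C.mean(0))
go((.39,.27,.15),85.2)"
```

```text
t: 13.25
tool_pos: [0.4323, 0.03, 0.0463]
tcp_rot: [0.139, 3.134, -0.001]
force: [2.9, 0.1, 4.1]
gripper_width: 0.458
grip_force: 59.9
t: 13.75
tool_pos: [0.4077, 0.032, 0.1397]
tcp_rot: [-0.139, -3.129, 0.0]
force: [1.5, 0.0, -0.9]
gripper_width: 0.459
grip_force: 60.3
[(0.76, array([0.45337172, 0.281387  , 0.045     ])), (0.7, array([0.59993406, 0.01907493, 0.045     ]))]
[(0.81, array([0.41361981, 0.26382337, 0.045     ])), (0.35, array([ 0.60664595, -0.02405878,  0.045     ]))]
[[0.497 0.398 0.045]
 [0.538 0.205 0.045]
 [0.397 0.166 0.045]
 [0.357 0.368 0.045]] [0.44692217 0.28434525 0.045     ]
row [ 1.07  5.88 -0.16] [-0.   0.1 -0.3] t 13.95 F [-0.7 -0.1 -2.3]
```

```bash
python3 -m crank '[0.1,1.2,0,0,0,0,0,0.2,2.4,0,0,0,0,0,0.25,3.6,0,0,0,0,0,0.3,4.8,0,0,0,0,0,0.36,5.8,0,0,0,0,0]';  python3 -m crank '[0,0.55,0,0,0,0,0,0,0.55,0,0,0,0,0,0,0.55,0,0,0,0,0]';python3 -c "
from h import *
go((.415,.287,.035),85.2);print(r.sense()['gripper_width'])"
```

```text
t: 14.45
tool_pos: [0.4157, 0.2657, 0.1399]
tcp_rot: [-0.138, -3.134, 0.004]
force: [1.2, -0.5, -1.3]
gripper_width: 0.464
grip_force: 61.1
t: 14.75
tool_pos: [0.4181, 0.2855, 0.1402]
tcp_rot: [-0.138, -3.134, 0.005]
force: [-0.9, -0.7, -2.0]
gripper_width: 0.458
grip_force: 61.2
row [0.07 0.04 2.63] [-0.2 -0.2 -0.2] t 14.75 F [-0.9 -0.7 -2. ]
0.45813290210687335
```

```bash
python3 -m crank '[0.07,0.04,0.9,0,0,0,0,0.07,0.04,1.7,0,0,0,0,0.07,0.04,2.3,0,0,0,0,0.07,0.04,2.6,0,0,0,0,0.07,0.04,2.6,0,0,0,0]';  python3 -m crank '[0,0,0,0,0,0,0.6,0,0,0,0,0,0,0.8,0,0,0,0,0,0,0.8,0,0,0,0,0,0,0.8]'; python3 -m crank '[0,0,-1,0,0,0,0.8,0,0,-2.2,0,0,0,0.9,0,0,-3.4,0,0,0,1,0,0,-3.8,0,0,0,1]'
python3 -c "
from h import *
go((.40,-.15,.18),95)"
```

```text
t: 15.25
tool_pos: [0.4154, 0.2861, 0.0362]
tcp_rot: [-0.141, -3.134, 0.005]
force: [-0.2, 0.2, -1.4]
gripper_width: 0.46
grip_force: 61.1
t: 15.65
tool_pos: [0.4181, 0.2886, 0.04]
tcp_rot: [0.139, 3.136, 0.002]
force: [0.1, 0.1, -0.9]
gripper_width: 0.8
grip_force: 0.0
t: 16.05
tool_pos: [0.4198, 0.2897, 0.1978]
tcp_rot: [0.139, 3.129, 0.009]
force: [0.9, 0.5, 0.4]
gripper_width: 0.999
grip_force: 0.0
row [ -0.48 -10.99   0.38] [  0.3   0.6 -10.1] t 16.05 F [0.9 0.5 0.4]
```

```bash
cat >> h.py <<'E'
def fresh(n='top'):
    im=r.read_camera(n); g=im.astype(int); 
    for d in r.search_frame('fresh_1',n)[:4]:
        if d['score']<.3: continue
        u,v=np.round(d['position']).astype(int); w=cv2.resize(im[v-22:v+23,u-18:u+19],None,fx=8,fy=8,interpolation=cv2.INTER_CUBIC)
        m=(w.min(2)>w.max()*0.68).astype(np.uint8)
        k,lab,st,cen=cv2.connectedComponentsWithStats(m)
        if k<2: continue
        c0=np.array(w.shape[1::-1])/2
        i=1+np.argmax(st[1:,4]-5*np.linalg.norm(cen[1:]-c0,axis=1))
        pts=np.argwhere(lab==i)[:,::-1].astype(np.float32)
        c,sz,_=cv2.minAreaRect(pts); b=cv2.boxPoints(cv2.minAreaRect(pts))
        W=np.array([back(n,(p+.5)/8-.5+[u-18,v-22],.03)[:2] for p in b]); C=back(n,(np.array(c)+.5)/8-.5+[u-18,v-22],.03)[:2]
        e=[W[1]-W[0],W[2]-W[1]]; e=max(e,key=np.linalg.norm); e=e*np.sign(e[0])
        print('score',d['score'],'label',C.round(4),'size',np.sort([np.linalg.norm(W[1]-W[0]),np.linalg.norm(W[2]-W[1])]).round(3),'ang',np.degrees(np.arctan2(e[1],e[0])).round(1))
E
python3 -c "
from h import *
fresh()"
python3 -m crank '[-0.1,-1.2,0.38,0,0,-10,1,-0.2,-2.4,0.38,0,0,-10,1,-0.3,-3.6,0.38,0,0,-10,1,-0.3,-4.8,0.38,0,0,-10,1,-0.3,-6,0.38,0,0,-10,1]'
```

```text
score 0.94 label [ 0.4644 -0.2521] size [0.032 0.048] ang -9.9
score 0.8 label [ 0.4009 -0.3577] size [0.031 0.048] ang -5.9
score 0.6 label [ 0.4195 -0.1634] size [0.032 0.049] ang 7.0
score 0.5 label [0.6371 0.204 ] size [0.097 0.119] ang 1.4
t: 16.65
tool_pos: [0.406, 0.0464, 0.1728]
tcp_rot: [0.136, -3.135, -0.0]
force: [0.3, 0.0, -0.6]
gripper_width: 0.996
grip_force: 0.0
```

```bash
python3 -c "
from h import *
go((.394,-.167,.1),96)"
```

```text
row [ 0.75 -5.29  1.82] [ 0.  -0.2 -1. ] t 16.65 F [ 0.3  0.  -0.6]
```

```bash
python3 -m crank '[0.2,-1.2,0.3,0,0,-1,1,0.4,-2.4,0.8,0,0,-1,1,0.6,-3.6,1.2,0,0,-1,1,0.75,-4.7,1.6,0,0,-1,1,0.75,-5.29,1.82,0,0,-1,1]'; python3 -m crank '[0,0,0,0,0,0,1,0,0,0,0,0,0,1]'; python3 -c "
from h import *
go((.394,-.167,.027),96)"
```

```text
t: 17.15
tool_pos: [0.3932, -0.167, 0.0989]
tcp_rot: [0.157, -3.133, -0.004]
force: [0.9, 0.3, 0.5]
gripper_width: 1.001
grip_force: 0.0
t: 17.35
tool_pos: [0.3946, -0.1648, 0.1006]
tcp_rot: [0.159, -3.134, -0.004]
force: [0.6, -0.6, -0.7]
gripper_width: 1.0
grip_force: 0.0
row [ 0.02 -0.06  1.84] [ 0.2 -0.2 -0.2] t 17.35 F [ 0.6 -0.6 -0.7]
```

```bash
python3 -m crank '[0.02,-0.05,0.9,0,0,0,1,0.02,-0.05,1.6,0,0,0,1,0.02,-0.05,1.82,0,0,0,1,0.02,-0.05,1.82,0,0,0,0.3,0.02,-0.05,1.82,0,0,0,0]'; python3 -m crank '[0,0,0,0,0,0,0,0,0,0,0,0,0,0,0,0,0,0,0,0,0,0,0,0,0,0,0,0]';  python3 -m crank '[0,0,-0.6,0,0,0,0,0,0,-1.4,0,0,0,0,0,0,-2,0,0,0,0,0,0,-2,0,0,0,0]';python3 -c "
from h import *
# bay3 axis: TCP at nest x such that cartridge contacts end at -70-10: outer=-180, tcp=-158
for b in(.07,0,-.07):
  for d in(-.163,-.12): print(b,d,.601+d*.9965+b*.0837,.0152-d*.0837+b*.9965)
go((.601-.163*.9965+.07*.0837,.0152+.163*.0837+.07*.9965,.11),85.2)"
```

```text
t: 17.85
tool_pos: [0.3963, -0.1672, 0.0309]
tcp_rot: [-0.164, 3.136, -0.001]
force: [1.2, -0.1, -0.8]
gripper_width: 0.693
grip_force: 0.0
t: 18.25
tool_pos: [0.397, -0.1682, 0.0319]
tcp_rot: [-0.162, 3.134, -0.003]
force: [-0.3, 1.7, 7.2]
gripper_width: 0.455
grip_force: 62.3
t: 18.65
tool_pos: [0.3978, -0.1688, 0.1138]
tcp_rot: [-0.162, 3.13, -0.007]
force: [0.8, -1.1, -1.2]
gripper_width: 0.453
grip_force: 61.4
0.07 -0.163 0.4444295 0.09859810000000001
0.07 -0.12 0.48727899999999996 0.09499900000000001
0 -0.163 0.4385705 0.0288431
0 -0.12 0.48141999999999996 0.025244
-0.07 -0.163 0.43271149999999997 -0.040911900000000015
-0.07 -0.12 0.47556099999999996 -0.04451100000000001
row [-1.85  6.53  0.08] [-0.2  0.4 10.7] t 18.65 F [ 0.8 -1.1 -1.2]
```

```bash
python3 -m crank '[-0.4,1.2,0,0,0,10.7,0,-0.8,2.4,0,0,0,10.7,0,-1.1,3.6,0,0,0,10.7,0,-1.4,4.8,0,0,0,10.7,0,-1.75,6,0,0,0,10.7,0]'; python3 -m crank '[0,0.5,0,0,0,0,0,0,0.5,0,0,0,0,0,0,0.5,0,0,0,0,0]'; python3 -c "
from h import *
go((.4444,.0986,.0535),85.2);print(r.sense()['gripper_width'])"
```

```text
t: 19.15
tool_pos: [0.4376, 0.0719, 0.1082]
tcp_rot: [-0.132, -3.137, 0.0]
force: [2.3, -0.4, -1.1]
gripper_width: 0.45
grip_force: 61.3
t: 19.45
tool_pos: [0.4395, 0.09, 0.1084]
tcp_rot: [-0.129, -3.136, 0.001]
force: [0.3, -0.3, -1.1]
gripper_width: 0.452
grip_force: 61.6
row [-0.11  0.23  1.37] [-0.1 -0.1  0.1] t 19.45 F [ 0.3 -0.3 -1.1]
0.4519623833520856
```

```bash
python3 -m crank '[-0.05,0.2,0.6,0,0,0,0,-0.05,0.2,1.1,0,0,0,0,-0.05,0.2,1.3,0,0,0,0,-0.05,0.2,1.4,0,0,0,0,-0.05,0.2,1.4,0,0,0,0]'; python3 -c "
from h import *
go((.4444,.0986,.0525),85.2)
shot('top','e.png');shot('scene','e2.png')
a=cv2.imread('pics/e.png')[190:310,190:350];b=cv2.imread('pics/e2.png')[200:320,200:360]
cv2.imwrite('pics/ee.png',cv2.resize(np.hstack([a,b]),(800,300),interpolation=cv2.INTER_CUBIC))"
```

```text
t: 19.95
tool_pos: [0.4431, 0.097, 0.0536]
tcp_rot: [-0.133, -3.138, 0.0]
force: [-0.1, -0.5, -2.0]
gripper_width: 0.453
grip_force: 61.4
row [-0.03  0.04  0.03] [-0.  -0.  -0.1] t 19.95 F [-0.1 -0.5 -2. ]
```

View pics/ee.png

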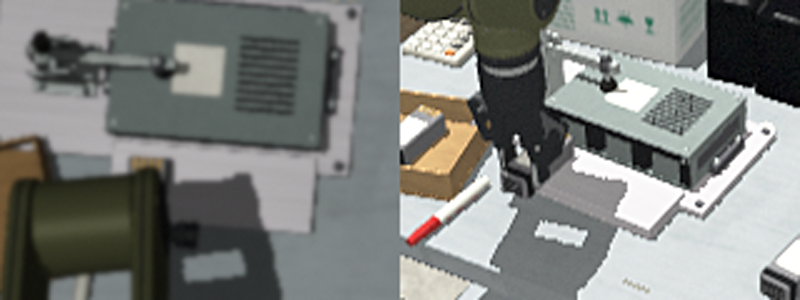

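```bash
python3 -c "
from h import *
print(back('top',(190+151/2.5,190+160/2.5),.052))
c,s_=np.cos(-.0838),np.sin(-.0838)
for d in(-.07,-.088): print(d,.601+d*c-.07*s_,.0152+d*s_+.07*c)"
```

```text
[0.51459028 0.08731866 0.052     ]
-0.07 0.5371047784039849 0.09081349520552608
-0.088 0.5191679433866438 0.09232013038389175
```

```bash
python3 -c "
from h import *
L=back('top',(190+108/2.5,190+133/2.5),.068);R=back('top',(190+328/2.5,190+150/2.5),.068)
print(L,R,np.linalg.norm(L-R),L+(R-L)*39/218,np.degrees(np.arctan2(*(R-L)[:2][::-1]))+90)"
```

```text
[0.54063662 0.12884146 0.068     ] [ 0.52389178 -0.09351156  0.068     ] 0.22298262956020617 [0.53764098 0.08906271 0.068     ] -4.3066686056926216
```

```bash
python3 -m crank '[0,0.08,0.03,0,0,0,0,-0.2,0.08,0.03,0,0,0,0,-0.4,0.08,0.03,0,0,0,0,-0.6,0.08,0.03,0,0,0,0,-0.8,0.08,0.03,0,0,0,0]'; python3 -m crank '[-0.1,0,0,0,0,0,0,-0.2,0,0,0,0,0,0]'
```

```text
t: 20.55
tool_pos: [0.4765, 0.0983, 0.0529]
tcp_rot: [0.131, 3.138, -0.0]
force: [-0.2, 0.0, -1.8]
gripper_width: 0.456
grip_force: 61.5
t: 20.75
tool_pos: [0.4838, 0.0976, 0.0526]
tcp_rot: [-0.131, -3.138, 0.0]
force: [-0.1, 1.3, -1.6]
gripper_width: 0.455
grip_force: 61.5
```

```bash
python3 -m crank '[-0.15,0,0,0,0,0,0,-0.3,0,0,0,0,0,0,-0.45,0,0,0,0,0,0,-0.6,0,0,0,0,0,0,-0.75,0,0,0,0,0,0]'; python3 -m crank '[0,0,0,0,0,0,0,0,0,0,0,0,0,0]'
```

```text
t: 21.25
tool_pos: [0.5137, 0.0952, 0.0527]
tcp_rot: [-0.131, -3.139, -0.0]
force: [-0.8, 0.7, -1.5]
gripper_width: 0.453
grip_force: 61.5
t: 21.45
tool_pos: [0.5134, 0.0952, 0.0527]
tcp_rot: [0.131, 3.139, 0.0]
force: [0.6, 1.1, -1.6]
gripper_width: 0.451
grip_force: 61.5
```

```bash
python3 -m crank '[0,0,0,0,0,0,0.7,0,0,0,0,0,0,0.8,0,0,0,0,0,0,0.8,0,0,-0.8,0,0,0,0.8,0,0,-1.8,0,0,0,0.8]'; python3 -m crank '[0.9,0,0,0,0,0,0,1.9,0,0,0,0,0,0,1.9,0,0,0,0,0,0,1.9,0,1,0,0,0,0,1.9,0,1.85,0,0,0,0]';python3 -c "
from h import *
go((.445,.098,.049),85.2)"
```

```text
t: 21.95
tool_pos: [0.5113, 0.095, 0.1232]
tcp_rot: [-0.131, -3.133, 0.001]
force: [0.3, 0.4, 0.2]
gripper_width: 0.8
grip_force: 0.0
t: 22.45
tool_pos: [0.4389, 0.1017, 0.0512]
tcp_rot: [0.131, 3.134, 0.001]
force: [-0.2, 0.4, -0.4]
gripper_width: 0.0
grip_force: 0.0
row [-0.16 -0.08  0.06] [0.  0.3 0. ] t 22.45 F [-0.2  0.4 -0.4]
```

```bash
python3 -m crank '[-0.5,-0.08,0.03,0,0,0,0,-0.9,-0.08,0.03,0,0,0,0,-1.2,-0.1,0.03,0,0,0,0,-1.5,-0.1,0.03,0,0,0,0,-1.75,-0.1,0.03,0,0,0,0]'; python3 -m crank '[-0.1,0,0,0,0,0,0,-0.2,0,0,0,0,0,0]';  python3 -m crank '[-0.1,0,0,0,0,0,0,-0.1,0,0,0,0,0,0]'; python3 -m crank '[-0.1,0,0,0,0,0,0,-0.1,0,0,0,0,0,0]'
```

```text
t: 22.95
tool_pos: [0.5055, 0.0922, 0.0492]
tcp_rot: [-0.132, -3.132, -0.002]
force: [-11.7, 4.2, 8.5]
gripper_width: -0.005
grip_force: 5.9
t: 23.15
tool_pos: [0.5132, 0.0918, 0.0492]
tcp_rot: [-0.131, -3.132, -0.002]
force: [-9.5, 4.7, 6.0]
gripper_width: -0.002
grip_force: 4.7
t: 23.35
tool_pos: [0.5178, 0.0915, 0.0492]
tcp_rot: [-0.131, -3.134, -0.002]
force: [-6.3, 3.9, 2.8]
gripper_width: -0.004
grip_force: 2.9
t: 23.55
tool_pos: [0.5215, 0.0912, 0.049]
tcp_rot: [-0.131, -3.134, -0.002]
force: [-5.0, 2.8, 3.7]
gripper_width: -0.0
grip_force: 3.0
```

```bash
python3 -m crank '[-0.1,0,0,0,0,0,0,-0.1,0,0,0,0,0,0]'; python3 -m crank '[-0.1,0,0,0,0,0,0,-0.1,0,0,0,0,0,0]';  python3 -m crank '[-0.1,0,0,0,0,0,0,-0.1,0,0,0,0,0,0]'
```

```text
t: 23.75
tool_pos: [0.5253, 0.0909, 0.0489]
tcp_rot: [-0.131, -3.134, -0.002]
force: [-6.5, 3.4, 2.8]
gripper_width: -0.003
grip_force: 3.3
t: 23.95
tool_pos: [0.5266, 0.0909, 0.0488]
tcp_rot: [-0.131, -3.126, -0.002]
force: [-17.7, 6.1, 10.9]
gripper_width: 0.0
grip_force: 8.7
t: 24.15
tool_pos: [0.5278, 0.0909, 0.0485]
tcp_rot: [-0.13, -3.118, -0.002]
force: [-28.1, 4.7, 19.7]
gripper_width: 0.002
grip_force: 14.1
```

```bash
python3 -m crank '[0.2,0,0,0,0,0,0,0.5,0,0,0,0,0,0,1.2,0,0,0,0,0,0,2,0,-0.8,0,0,0,0.5,2.6,0,-2,0,0,0,1]'; python3 -m crank '[0,1.2,-1,0,0,0,1,0,2.4,-1,0,0,0,1,0,3.4,-1,0,0,0,1]';python3 -c "
from h import *
fresh()
shot('scene','f2.png')
b=cv2.imread('pics/f2.png')[190:340,220:420]
cv2.imwrite('pics/ff.png',cv2.resize(b,(640,480),interpolation=cv2.INTER_CUBIC))"
```

```text
t: 24.65
tool_pos: [0.4292, 0.0976, 0.1241]
tcp_rot: [-0.131, -3.132, 0.002]
force: [0.6, 0.7, 1.1]
gripper_width: 0.329
grip_force: 0.0
t: 24.95
tool_pos: [0.4461, 0.2353, 0.1702]
tcp_rot: [0.133, 3.131, 0.005]
force: [0.8, -0.8, -0.4]
gripper_width: 0.844
grip_force: 0.0
score 0.75 label [ 0.4644 -0.2521] size [0.032 0.048] ang -9.9
score 0.72 label [ 0.4009 -0.3577] size [0.031 0.048] ang -6.1
score 0.58 label [0.5237 0.0999] size [0.071 0.136] ang 61.8
```

View pics/ff.png

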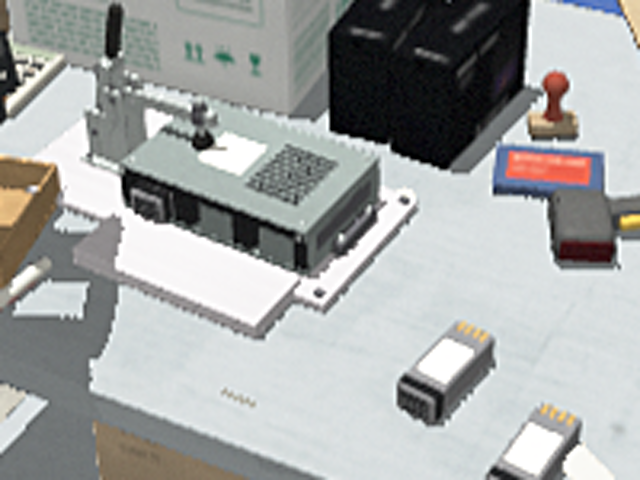

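The first fresh cartridge is held in the left bay at (150,205), about 12 mm out. The other two lie where they were, so the next goes to the middle bay.

```bash
python3 -m crank '[0.1,-1.2,0.1,0,0,4.8,1,0.1,-2.4,0.2,0,0,4.8,1,0,-3.6,0.3,0,0,4.8,1,0,-4.8,0.4,0,0,4.8,1,-0.1,-6,0.5,0,0,4.8,1]'; python3 -c "
from h import *
go((.439,-.248,.1),80.05)"
```

```text
t: 25.6
tool_pos: [0.4271, -0.0087, 0.1461]
tcp_rot: [0.264, 3.129, -0.001]
force: [0.7, 0.6, 0.1]
gripper_width: 1.0
grip_force: 0.0
row [-1.29 -5.85  1.16] [-0.   0.1  0.3] t 25.6 F [0.7 0.6 0.1]
```

```bash
python3 -m crank '[-0.3,-1.2,0.3,0,0,0,1,-0.6,-2.4,0.6,0,0,0,1,-0.9,-3.6,0.9,0,0,0,1,-1.2,-4.8,1.16,0,0,0,1,-1.29,-5.85,1.16,0,0,0,1]'; python3 -m crank '[0,0,0,0,0,0,1,0,0,0,0,0,0,1]';python3 -c "
from h import *
go((.439,-.248,.030),80.05)"
```

```text
t: 26.1
tool_pos: [0.4383, -0.2481, 0.0984]
tcp_rot: [-0.266, -3.129, -0.001]
force: [1.4, -0.0, 0.9]
gripper_width: 0.998
grip_force: 0.0
t: 26.3
tool_pos: [0.439, -0.2468, 0.0996]
tcp_rot: [-0.268, -3.13, -0.0]
force: [-0.2, 0.9, -0.5]
gripper_width: 1.0
grip_force: 0.0
row [-0.01 -0.03  1.74] [ 0.  -0.   0.1] t 26.3 F [-0.2  0.9 -0.5]
```

```bash
python3 -m crank '[0,-0.03,0.9,0,0,0,1,0,-0.03,1.5,0,0,0,1,0,-0.03,1.76,0,0,0,1,0,-0.03,1.76,0,0,0,0.3,0,-0.03,1.76,0,0,0,0]'; python3 -m crank '[0,0,0,0,0,0,0,0,0,0,0,0,0,0,0,0,0,0,0,0,0,0,0,0,0,0,0,0]';  python3 -m crank '[0,0,-0.6,0,0,0,0,0,0,-1.4,0,0,0,0,0,0,-2,0,0,0,0,0,0,-2,0,0,0,0]';python3 -c "
from h import *
go((.4386,.0285,.11),85.2)"
```

```text
t: 26.8
tool_pos: [0.4404, -0.2464, 0.0304]
tcp_rot: [0.261, 3.13, -0.001]
force: [0.3, -0.2, 0.4]
gripper_width: 0.687
grip_force: 0.0
t: 27.2
tool_pos: [0.4412, -0.2474, 0.0314]
tcp_rot: [0.262, 3.128, -0.002]
force: [-0.0, 0.1, 6.3]
gripper_width: 0.457
grip_force: 62.9
t: 27.6
tool_pos: [0.4421, -0.2481, 0.1135]
tcp_rot: [0.262, 3.124, -0.006]
force: [1.2, 0.5, -0.7]
gripper_width: 0.452
grip_force: 62.0
row [1.24 6.81 0.06] [-0.2  0.4 -4.8] t 27.6 F [ 1.2  0.5 -0.7]
```

```bash
python3 -m crank '[0.3,1.2,0,0,0,-4.8,0,0.5,2.4,0,0,0,-4.8,0,0.7,3.6,0,0,0,-4.8,0,1,4.8,0,0,0,-4.8,0,1.24,6,0,0,0,-4.8,0]'; python3 -m crank '[0,0.85,0,0,0,0,0,0,0.85,0.4,0,0,0,0,0,0.85,0.9,0,0,0,0,0,0.85,1.1,0,0,0,0]'; python3 -c "
from h import *
go((.4386,.0302,.0525),85.2);print(r.sense()['gripper_width'])"
```

```text
t: 28.1
tool_pos: [0.4293, 0.0001, 0.1078]
tcp_rot: [-0.133, -3.137, -0.0]
force: [1.0, -0.1, -1.5]
gripper_width: 0.456
grip_force: 62.1
t: 28.5
tool_pos: [0.4312, 0.0327, 0.0622]
tcp_rot: [-0.13, -3.133, -0.0]
force: [-0.9, 0.2, -1.3]
gripper_width: 0.453
grip_force: 62.0
row [-0.19 -0.05  0.24] [-0.  -0.3  0.1] t 28.5 F [-0.9  0.2 -1.3]
0.45262510652466903
```

```bash
python3 -m crank '[-0.2,-0.05,0.24,0,0,0,0,-0.4,-0.05,0.24,0,0,0,0,-0.6,-0.05,0.24,0,0,0,0,-0.8,-0.05,0.24,0,0,0,0,-1,-0.05,0.24,0,0,0,0]'; python3 -m crank '[-0.1,0,0,0,0,0,0,-0.2,0,0,0,0,0,0]'; python3 -c "
from h import *
go((.509,.0243,.052),85.2)"
```

```text
t: 29.0
tool_pos: [0.471, 0.0288, 0.0548]
tcp_rot: [-0.131, -3.13, -0.008]
force: [-11.1, 14.7, -0.0]
gripper_width: 0.456
grip_force: 62.2
t: 29.2
tool_pos: [0.4799, 0.0287, 0.0549]
tcp_rot: [-0.129, -3.134, -0.008]
force: [-4.6, 12.7, -0.8]
gripper_width: 0.455
grip_force: 62.1
row [-0.73 -0.05  0.07] [ 0.3 -0.3  0.1] t 29.2 F [-4.6 12.7 -0.8]
```

```bash
python3 -m crank '[0,0.06,0.06,0,0,0,0,0,0.06,0.06,0,0,0,0]'; python3 -m crank '[-0.1,0.03,0,0,0,0,0,-0.2,0.03,0,0,0,0,0]'; python3 -m crank '[-0.1,0,0,0,0,0,0,-0.2,0,0,0,0,0,0]'
```

```text
t: 29.4
tool_pos: [0.4822, 0.0289, 0.0536]
tcp_rot: [0.131, 3.138, 0.001]
force: [0.7, 2.3, -2.0]
gripper_width: 0.453
grip_force: 62.1
t: 29.6
tool_pos: [0.4906, 0.0288, 0.054]
tcp_rot: [0.132, 3.138, -0.001]
force: [-0.5, 0.3, -1.9]
gripper_width: 0.456
grip_force: 62.2
t: 29.8
tool_pos: [0.4984, 0.0281, 0.0537]
tcp_rot: [0.132, 3.138, -0.0]
force: [0.0, -0.1, -0.4]
gripper_width: 0.457
grip_force: 62.2
```

```bash
python3 -m crank '[-0.12,0,0,0,0,0,0,-0.24,0,0,0,0,0,0,-0.24,0,0,0,0,0,0]'; python3 -m crank '[0,0,0,0,0,0,0.7,0,0,0,0,0,0,0.75,0,0,0,0,0,0,0.75,0,0,-0.8,0,0,0,0.75,0,0,-1.8,0,0,0,0.75]'; python3 -m crank '[0.9,0,0,0,0,0,0,1.9,0,0,0,0,0,0,1.9,0,0,0,0,0,0,1.9,0,1,0,0,0,0,1.9,0,1.88,0,0,0,0]';python3 -c "
from h import *
go((.445,.026,.049),85.2)"
```

```text
t: 30.1
tool_pos: [0.508, 0.0275, 0.0536]
tcp_rot: [0.132, 3.138, -0.0]
force: [-0.1, -0.9, -1.4]
gripper_width: 0.451
grip_force: 62.2
t: 30.6
tool_pos: [0.5052, 0.0278, 0.1239]
tcp_rot: [-0.131, -3.133, -0.0]
force: [-0.1, 0.2, 1.1]
gripper_width: 0.754
grip_force: 0.0
t: 31.1
tool_pos: [0.4329, 0.034, 0.0508]
tcp_rot: [0.131, 3.134, -0.0]
force: [0.8, 0.5, -1.0]
gripper_width: -0.004
grip_force: 0.0
row [-0.32 -0.17  0.05] [0.  0.3 0. ] t 31.1 F [ 0.8  0.5 -1. ]
```

```bash
python3 -m crank '[-0.5,-0.05,0.05,0,0,0,0,-0.9,-0.05,0.05,0,0,0,0,-1.2,-0.05,0.05,0,0,0,0,-1.5,-0.05,0.05,0,0,0,0,-1.75,-0.05,0.05,0,0,0,0]'; python3 -m crank '[-0.1,0,0,0,0,0,0,-0.2,0,0,0,0,0,0]';  python3 -m crank '[-0.1,0,0,0,0,0,0,-0.1,0,0,0,0,0,0]'; python3 -m crank '[-0.1,0,0,0,0,0,0,-0.1,0,0,0,0,0,0]'; python3 -m crank '[-0.1,0,0,0,0,0,0,-0.1,0,0,0,0,0,0]'; python3 -m crank '[-0.1,0,0,0,0,0,0,-0.1,0,0,0,0,0,0]'
```

```text
t: 31.6
tool_pos: [0.5002, 0.0262, 0.048]
tcp_rot: [-0.131, -3.133, 0.0]
force: [-9.0, 0.1, 5.7]
gripper_width: -0.001
grip_force: 4.5
t: 31.8
tool_pos: [0.5081, 0.0256, 0.048]
tcp_rot: [-0.131, -3.135, 0.0]
force: [-6.1, -0.4, 4.5]
gripper_width: -0.002
grip_force: 3.5
t: 32.0
tool_pos: [0.5125, 0.0252, 0.048]
tcp_rot: [-0.131, -3.137, 0.0]
force: [-4.1, -0.2, 1.7]
gripper_width: -0.001
grip_force: 1.9
t: 32.2
tool_pos: [0.5164, 0.0249, 0.0479]
tcp_rot: [-0.131, -3.137, 0.0]
force: [-4.4, -1.1, -0.6]
gripper_width: 0.001
grip_force: 2.1
t: 32.4
tool_pos: [0.5203, 0.0245, 0.0478]
tcp_rot: [-0.131, -3.137, 0.0]
force: [-4.9, -1.0, -0.7]
gripper_width: -0.002
grip_force: 2.3
t: 32.6
tool_pos: [0.5216, 0.0245, 0.0475]
tcp_rot: [-0.13, -3.129, -0.0]
force: [-15.4, 0.5, 10.0]
gripper_width: -0.003
grip_force: 7.2
```

```bash
python3 -m crank '[-0.1,0,0,0,0,0,0,-0.1,0,0,0,0,0,0]'; python3 -m crank '[0.2,0,0,0,0,0,0,0.5,0,0,0,0,0,0,1.2,0,0,0,0,0,0,2,0,-0.8,0,0,0,0.5,2.6,0,-2,0,0,0,1]'; python3 -m crank '[0,1.2,-1,0,0,0,1,0,2.4,-1,0,0,0,1,0,2.4,-1,0,0,0,1]';python3 -c "
from h import *
fresh()
shot('scene','g2.png')
b=cv2.imread('pics/g2.png')[190:340,220:420]
cv2.imwrite('pics/gg.png',cv2.resize(b,(640,480),interpolation=cv2.INTER_CUBIC))"
```

```text
t: 32.8
tool_pos: [0.5215, 0.0246, 0.0451]
tcp_rot: [-0.13, -3.119, -0.001]
force: [-22.7, 1.6, 6.2]
gripper_width: 0.001
grip_force: 3.7
t: 33.3
tool_pos: [0.424, 0.0326, 0.1233]
tcp_rot: [-0.131, -3.135, -0.0]
force: [1.4, 0.5, 1.4]
gripper_width: 0.331
grip_force: 0.0
t: 33.6
tool_pos: [0.4372, 0.1317, 0.1691]
tcp_rot: [0.125, 3.129, 0.005]
force: [-0.8, -1.2, -0.7]
gripper_width: 0.848
grip_force: 0.0
score 0.93 label [ 0.4009 -0.3577] size [0.032 0.048] ang -5.9
score 0.58 label [0.512  0.0889] size [0.067 0.096] ang -89.9
score 0.58 label [0.6127 0.0439] size [0.054 0.054] ang 85.1
```

View pics/gg.png

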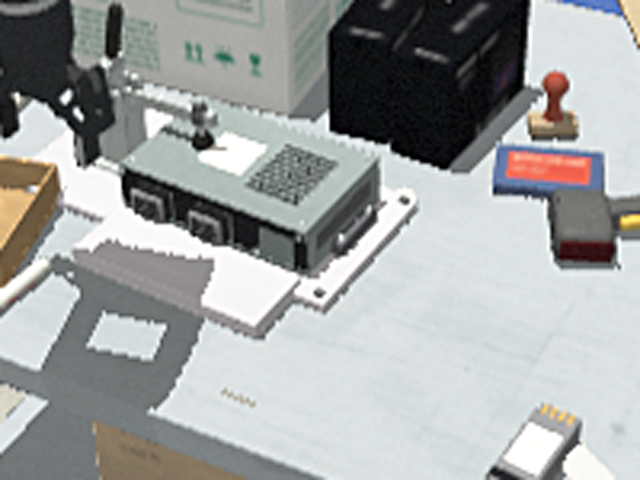

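The left and middle cartridges are held equally deep at (150,205) and (208,225). The third hasn't moved, so I'll fetch it.

```bash
python3 -m crank '[0.2,-1.2,0.1,0,0,1.3,1,0.4,-2.4,0.2,0,0,1.3,1,0.6,-3.6,0.3,0,0,1.3,1,0.6,-4.8,0.4,0,0,1.3,1,0.6,-6,0.5,0,0,1.3,1]'; python3 -c "
from h import *
go((.375,-.355,.1),83.9)"
```

```text
t: 34.25
tool_pos: [0.3895, -0.1119, 0.1441]
tcp_rot: [0.17, 3.137, -0.001]
force: [0.2, -0.4, 0.5]
gripper_width: 1.005
grip_force: 0.0
row [-0.3  -6.08  1.11] [-0.   0.  -0.1] t 34.25 F [ 0.2 -0.4  0.5]
```

```bash
python3 -m crank '[-0.1,-1.2,0.3,0,0,0,1,-0.2,-2.4,0.5,0,0,0,1,-0.3,-3.6,0.7,0,0,0,1,-0.3,-4.8,1,0,0,0,1,-0.3,-6,1.11,0,0,0,1]'; python3 -m crank '[0,-0.08,0,0,0,0,1,0,-0.08,0,0,0,0,1]';python3 -c "
from h import *
go((.375,-.355,.030),83.9)
fresh('top')"
```

```text
t: 34.75
tool_pos: [0.3747, -0.3514, 0.0983]
tcp_rot: [-0.171, -3.135, -0.003]
force: [1.8, 0.2, 0.4]
gripper_width: 0.997
grip_force: 0.0
t: 34.95
tool_pos: [0.3754, -0.3536, 0.0994]
tcp_rot: [-0.174, -3.135, -0.002]
force: [0.2, -0.3, 0.2]
gripper_width: 1.002
grip_force: 0.0
row [ 0.   -0.04  1.73] [ 0.1 -0.1 -0.2] t 34.95 F [ 0.2 -0.3  0.2]
score 0.83 label [ 0.4292 -0.3892] size [0.016 0.021] ang -3.3
score 0.72 label [ 0.5014 -0.4851] size [0.08  0.097] ang -89.9
score 0.66 label [0.511  0.1019] size [0.096 0.117] ang 0.9
score 0.63 label [0.5043 0.0213] size [0.062 0.096] ang -89.9
```

```bash
python3 -c "
from h import *
shot('top','i.png');shot('scene','i2.png')
a=cv2.imread('pics/i.png')[230:350,360:520];b=cv2.imread('pics/i2.png')[260:380,310:470]
cv2.imwrite('pics/ii.png',cv2.resize(np.hstack([a,b]),(800,300),interpolation=cv2.INTER_CUBIC))"
```

```text
(no output)
```

View pics/ii.png

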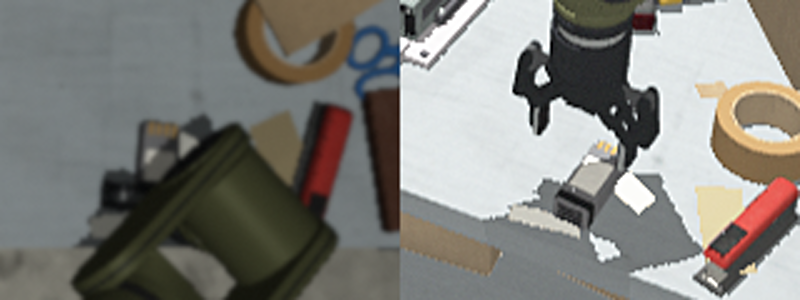

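The third cartridge is still between the fingers' footprints, with its contacts end at (157,122) left and its body at (588,190) right. The small label reading was only the arm hiding it.

```bash
python3 -m crank '[0,-0.03,0.9,0,0,0,1,0,-0.03,1.5,0,0,0,1,0,-0.03,1.76,0,0,0,1,0,-0.03,1.76,0,0,0,0.3,0,-0.03,1.76,0,0,0,0]'; python3 -m crank '[0,0,0,0,0,0,0,0,0,0,0,0,0,0,0,0,0,0,0,0,0,0,0,0,0,0,0,0]';  python3 -m crank '[0,0,-0.6,0,0,0,0,0,0,-1.4,0,0,0,0,0,0,-2,0,0,0,0,0,0,-2,0,0,0,0]';python3 -c "
from h import *
go((.4327,-.038,.11),85.2)"
```

```text
t: 35.65
tool_pos: [0.3777, -0.3535, 0.0311]
tcp_rot: [0.165, 3.136, -0.002]
force: [-0.0, 0.4, 0.6]
gripper_width: 0.695
grip_force: 0.0
t: 36.05
tool_pos: [0.3782, -0.3546, 0.0321]
tcp_rot: [0.167, 3.135, -0.004]
force: [-0.7, 1.0, 6.9]
gripper_width: 0.454
grip_force: 62.9
t: 36.45
tool_pos: [0.3788, -0.3554, 0.1141]
tcp_rot: [0.167, 3.132, -0.009]
force: [0.3, 0.1, -1.3]
gripper_width: 0.455
grip_force: 62.0
row [-0.5   8.03  0.06] [-0.3  0.3 -1.3] t 36.45 F [ 0.3  0.1 -1.3]
```

```bash
python3 -m crank '[-0.1,1.2,0,0,0,-1.3,0,-0.2,2.4,0,0,0,-1.3,0,-0.3,3.6,0,0,0,-1.3,0,-0.4,4.8,0,0,0,-1.3,0,-0.5,6,0,0,0,-1.3,0]'; python3 -m crank '[0,1.2,0,0,0,0,0,0,2,0.4,0,0,0,0,0,2.03,0.9,0,0,0,0,0,2.03,1.2,0,0,0,0]'; python3 -c "
from h import *
go((.4327,-.038,.0525),85.2);print(r.sense()['gripper_width'])"
```

```text
t: 36.95
tool_pos: [0.4213, -0.1147, 0.1083]
tcp_rot: [-0.132, -3.137, -0.001]
force: [0.3, -0.9, -1.1]
gripper_width: 0.454
grip_force: 62.0
t: 37.35
tool_pos: [0.4271, -0.0345, 0.0591]
tcp_rot: [-0.127, -3.135, -0.001]
force: [-0.3, 0.1, -2.0]
gripper_width: 0.455
grip_force: 62.1
row [-0.15 -0.07  0.17] [ 0.  -0.3  0.2] t 37.35 F [-0.3  0.1 -2. ]
0.4550645945546323
```

```bash
python3 -m crank '[-0.2,-0.07,0.2,0,0,0,0,-0.4,-0.07,0.2,0,0,0,0,-0.6,-0.07,0.2,0,0,0,0,-0.8,-0.07,0.2,0,0,0,0,-1,-0.07,0.2,0,0,0,0]'; python3 -m crank '[-0.1,0,0,0,0,0,0,-0.2,0,0,0,0,0,0]'; python3 -c "
from h import *
go((.503,-.045,.052),85.2)"
```

```text
t: 37.85
tool_pos: [0.4668, -0.041, 0.0527]
tcp_rot: [-0.132, -3.131, -0.006]
force: [-11.4, 10.5, 0.8]
gripper_width: 0.453
grip_force: 62.8
t: 38.05
tool_pos: [0.4754, -0.0413, 0.0527]
tcp_rot: [-0.13, -3.134, -0.006]
force: [-3.0, 8.2, -1.7]
gripper_width: 0.456
grip_force: 62.6
row [-0.69 -0.04  0.02] [ 0.2 -0.3  0. ] t 38.05 F [-3.   8.2 -1.7]
```

```bash
python3 -m crank '[0,0.05,0.02,0,0,0,0,0,0.05,0.02,0,0,0,0]'; python3 -m crank '[-0.1,0.02,0,0,0,0,0,-0.2,0.02,0,0,0,0,0,-0.3,0.02,0,0,0,0,0,-0.4,0.02,0,0,0,0,0]'; python3 -m crank '[-0.1,0,0,0,0,0,0,-0.22,0,0,0,0,0,0,-0.22,0,0,0,0,0,0]'
```

```text
t: 38.25
tool_pos: [0.4772, -0.0409, 0.0531]
tcp_rot: [-0.131, -3.139, 0.001]
force: [0.4, -0.1, -0.9]
gripper_width: 0.453
grip_force: 62.6
t: 38.65
tool_pos: [0.4935, -0.0415, 0.0535]
tcp_rot: [0.132, 3.138, -0.0]
force: [0.4, 0.3, -1.7]
gripper_width: 0.45
grip_force: 62.6
t: 38.95
tool_pos: [0.5025, -0.0422, 0.0535]
tcp_rot: [0.131, 3.138, -0.0]
force: [0.6, -0.2, -2.0]
gripper_width: 0.454
grip_force: 62.6
```

```bash
python3 -m crank '[0,0,0,0,0,0,0.7,0,0,0,0,0,0,0.75,0,0,0,0,0,0,0.75,0,0,-0.8,0,0,0,0.75,0,0,-1.8,0,0,0,0.75]'; python3 -m crank '[0.9,0,0,0,0,0,0,1.9,0,0,0,0,0,0,1.9,0,0,0,0,0,0,1.9,0,1,0,0,0,0,1.9,0,1.88,0,0,0,0]';python3 -m crank '[-0.5,-0.05,0.05,0,0,0,0,-0.9,-0.05,0.05,0,0,0,0,-1.2,-0.05,0.05,0,0,0,0,-1.5,-0.05,0.05,0,0,0,0,-1.75,-0.05,0.05,0,0,0,0]'
```

```text
t: 39.45
tool_pos: [0.4997, -0.0417, 0.1239]
tcp_rot: [-0.131, -3.133, -0.001]
force: [1.0, 0.4, 0.8]
gripper_width: 0.749
grip_force: 0.0
t: 39.95
tool_pos: [0.4275, -0.036, 0.0508]
tcp_rot: [0.131, 3.134, -0.001]
force: [0.2, 0.1, -0.1]
gripper_width: 0.0
grip_force: 0.0
t: 40.45
tool_pos: [0.4946, -0.0435, 0.0479]
tcp_rot: [-0.13, -3.133, -0.0]
force: [-9.4, -0.1, 7.9]
gripper_width: 0.003
grip_force: 4.9
```

```bash
python3 -m crank '[-0.1,0,0,0,0,0,0,-0.2,0,0,0,0,0,0]';  python3 -m crank '[-0.1,0,0,0,0,0,0,-0.2,0,0,0,0,0,0]'; python3 -m crank '[-0.1,0,0,0,0,0,0,-0.1,0,0,0,0,0,0]'; python3 -m crank '[-0.1,0,0,0,0,0,0,-0.1,0,0,0,0,0,0]'; python3 -m crank '[-0.05,0,0,0,0,0,0,-0.05,0,0,0,0,0,0]'
```

```text
t: 40.65
tool_pos: [0.5024, -0.0441, 0.0479]
tcp_rot: [-0.13, -3.134, -0.0]
force: [-7.7, 0.4, 4.6]
gripper_width: 0.002
grip_force: 3.9
t: 40.85
tool_pos: [0.51, -0.0447, 0.0479]
tcp_rot: [-0.131, -3.133, -0.0]
force: [-9.4, 0.1, 5.9]
gripper_width: 0.0
grip_force: 4.3
t: 41.05
tool_pos: [0.5147, -0.0452, 0.0479]
tcp_rot: [-0.131, -3.136, -0.0]
force: [-5.6, 0.1, 1.8]
gripper_width: -0.002
grip_force: 2.5
t: 41.25
tool_pos: [0.5159, -0.0451, 0.0474]
tcp_rot: [-0.13, -3.128, -0.001]
force: [-15.6, 0.2, 8.9]
gripper_width: -0.002
grip_force: 6.8
t: 41.45
tool_pos: [0.5159, -0.045, 0.0464]
tcp_rot: [-0.13, -3.123, -0.002]
force: [-19.5, 1.2, 10.5]
gripper_width: 0.002
grip_force: 6.1
```

```bash
python3 -m crank '[0.2,0,0,0,0,0,0,0.5,0,0,0,0,0,0,1.2,0,0,0,0,0,0,2,0,-0.8,0,0,0,0,2.4,0,-2,0,0,0,0]'; python3 -m crank '[0,0,-1.2,0,0,0,0,0,0,-2.4,0,0,0,0,0,0,-3.3,0,0,0,0,0,0,-3.3,0,0,0,0]';python3 -c "
from h import *
shot('scene','j2.png')
b=cv2.imread('pics/j2.png')[170:320,180:380]
cv2.imwrite('pics/jj.png',cv2.resize(b,(640,480),interpolation=cv2.INTER_CUBIC))
go((.625,.115,.25),-4.8)"
```

```text
t: 41.95
tool_pos: [0.4217, -0.0369, 0.1249]
tcp_rot: [-0.131, -3.131, -0.002]
force: [1.9, -0.7, 0.3]
gripper_width: 0.004
grip_force: 0.0
t: 42.35
tool_pos: [0.4292, -0.0383, 0.2676]
tcp_rot: [0.13, 3.124, -0.004]
force: [1.1, -0.3, 0.3]
gripper_width: -0.001
grip_force: 0.0
row [-4.59  4.23  0.39] [ 0.4  0.5 90. ] t 42.4 F [-0.2 -0.6 -1.5]
```

View pics/jj.png

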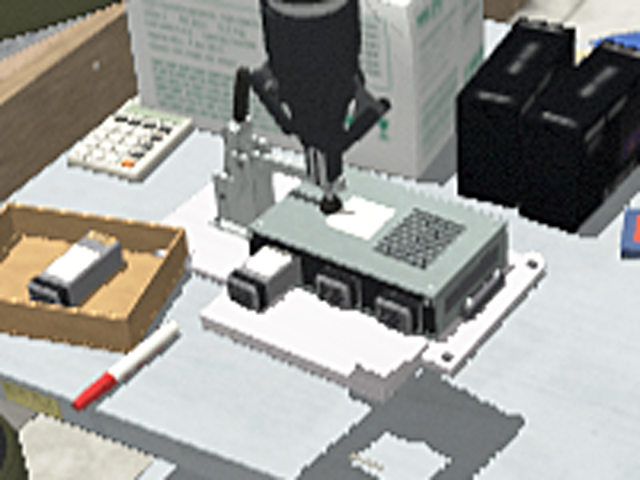

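Bay 1's cartridge is standing out again at (265,275), roughly 36 mm, while the middle and right ones (337,290) and (400,312) are held. The spent one lies in the tray. I'll push bay 1 home again.

```bash
python3 -c "
from h import *
go((.43,.0995,.25),85.2);go((.43,.0995,.05),85.2)
for d in r.search_frame('spent','scene')[:5]: print(d)"
```

```text
row [0.24 3.43 0.34] [-0.1  0.5  0. ] t 42.4 F [-0.2 -0.6 -1.5]
row [0.28 3.44 5.34] [-0.1  0.5  0. ] t 42.4 F [-0.2 -0.6 -1.5]
{'position': [205.5, 253.7], 'score': 0.6}
```

```bash
python3 -m crank '[0.1,1.1,0,0,0,0,0,0.24,2.3,0.3,0,0,0,0,0.26,3.4,0.6,0,0,0,0,0.26,3.43,1.8,0,0,0,0,0.26,3.43,3,0,0,0,0]'; python3 -m crank '[0,0,1,0,0,0,0,0,0,2,0,0,0,0,0,0,2.34,0,0,0,0,0,0,2.34,0,0,0,0]';python3 -m crank '[-0.5,0,0,0,0,0,0,-0.9,0,0,0,0,0,0,-1.2,0,0,0,0,0,0,-1.4,0,0,0,0,0,0,-1.6,0,0,0,0,0,0]';  python3 -m crank '[-0.1,0,0,0,0,0,0,-0.2,0,0,0,0,0,0]'
```

```text
t: 42.95
tool_pos: [0.4266, 0.1014, 0.1376]
tcp_rot: [0.126, 3.138, 0.0]
force: [0.1, -1.0, 0.5]
gripper_width: -0.001
grip_force: 0.0
t: 43.35
tool_pos: [0.4228, 0.0994, 0.0411]
tcp_rot: [-0.131, -3.129, 0.002]
force: [-0.1, -1.1, -0.6]
gripper_width: -0.002
grip_force: 0.0
t: 43.85
tool_pos: [0.491, 0.0944, 0.046]
tcp_rot: [-0.131, -3.138, 0.0]
force: [-2.3, -0.1, 0.5]
gripper_width: 0.002
grip_force: 0.9
t: 44.05
tool_pos: [0.4986, 0.0938, 0.0458]
tcp_rot: [-0.131, -3.138, 0.0]
force: [-2.7, -1.4, 0.8]
gripper_width: 0.002
grip_force: 0.9
```

```bash
python3 -m crank '[-0.15,0,-0.05,0,0,0,0,-0.3,0,-0.05,0,0,0,0]'; python3 -m crank '[-0.1,0,0,0,0,0,0,-0.2,0,0,0,0,0,0]';  python3 -m crank '[-0.1,0,0,0,0,0,0,-0.1,0,0,0,0,0,0]'; python3 -m crank '[-0.1,0,0,0,0,0,0,-0.1,0,0,0,0,0,0]'; python3 -m crank '[-0.05,0,0,0,0,0,0,-0.05,0,0,0,0,0,0]'
```

```text
t: 44.25
tool_pos: [0.5113, 0.0929, 0.0482]
tcp_rot: [0.131, 3.138, 0.0]
force: [-1.0, -0.7, -0.2]
gripper_width: -0.001
grip_force: 0.5
t: 44.45
tool_pos: [0.5182, 0.0922, 0.048]
tcp_rot: [-0.131, -3.136, 0.0]
force: [-8.9, -0.1, 6.4]
gripper_width: 0.004
grip_force: 4.2
t: 44.65
tool_pos: [0.5218, 0.0919, 0.0476]
tcp_rot: [-0.131, -3.135, 0.0]
force: [-5.4, -0.9, 3.2]
gripper_width: -0.002
grip_force: 2.6
t: 44.85
tool_pos: [0.5251, 0.0916, 0.0474]
tcp_rot: [-0.131, -3.134, 0.0]
force: [-6.0, -0.0, 4.0]
gripper_width: 0.003
grip_force: 3.6
t: 45.05
tool_pos: [0.5266, 0.0915, 0.0473]
tcp_rot: [-0.131, -3.132, 0.0]
force: [-8.5, 0.9, 5.6]
gripper_width: -0.0
grip_force: 4.2
```

```bash
python3 -m crank '[-0.1,0,0,0,0,0,0,-0.1,0,0,0,0,0,0]'; python3 -m crank '[-0.05,0,0,0,0,0,0,-0.05,0,0,0,0,0,0,-0.05,0,0,0,0,0,0]'; python3 -m crank '[0.15,0,0,0,0,0,0,0.3,0,0,0,0,0,0,0.45,0,0,0,0,0,0,0.45,0,0,0,0,0,0]'; python3 -m crank '[0.5,0,0,0,0,0,0,1.2,0,0,0,0,0,0,1.8,0,-1,0,0,0,0,1.8,0,-2,0,0,0,0,1.8,0,-3,0,0,0,0]'; python3 -m crank '[0,-1.2,-1,0,0,0,0,0,-2.4,-1.8,0,0,0,0,0,-3.6,-1.8,0,0,0,0,0,-4.2,-1.8,0,0,0,0]';python3 -c "
from h import *
shot('scene','k2.png')
b=cv2.imread('pics/k2.png')[170:320,180:380]
cv2.imwrite('pics/kk.png',cv2.resize(b,(640,480),interpolation=cv2.INTER_CUBIC))
go((.625,.115,.25),-4.8)"
```

```text
t: 45.25
tool_pos: [0.527, 0.0914, 0.0454]
tcp_rot: [-0.13, -3.124, 0.0]
force: [-16.8, 1.6, 4.1]
gripper_width: -0.002
grip_force: 1.5
t: 45.55
tool_pos: [0.5267, 0.0911, 0.0441]
tcp_rot: [-0.13, -3.119, 0.002]
force: [-21.7, -0.1, 5.7]
gripper_width: 0.005
grip_force: 1.5
t: 45.95
tool_pos: [0.5155, 0.0924, 0.0475]
tcp_rot: [-0.131, -3.137, 0.0]
force: [-4.6, 0.4, -2.1]
gripper_width: 0.003
grip_force: 2.0
t: 46.45
tool_pos: [0.4457, 0.0985, 0.1706]
tcp_rot: [0.131, 3.134, 0.001]
force: [1.4, 0.0, 0.8]
gripper_width: -0.001
grip_force: 0.0
t: 46.85
tool_pos: [0.433, -0.0717, 0.2445]
tcp_rot: [0.131, 3.129, -0.005]
force: [-0.3, -0.6, 0.5]
gripper_width: 0.001
grip_force: 0.0
row [-4.38  5.18 -0.14] [ 0.1  0.7 89.7] t 46.9 F [ 0.4 -3.2 -0. ]
```

View pics/kk.png

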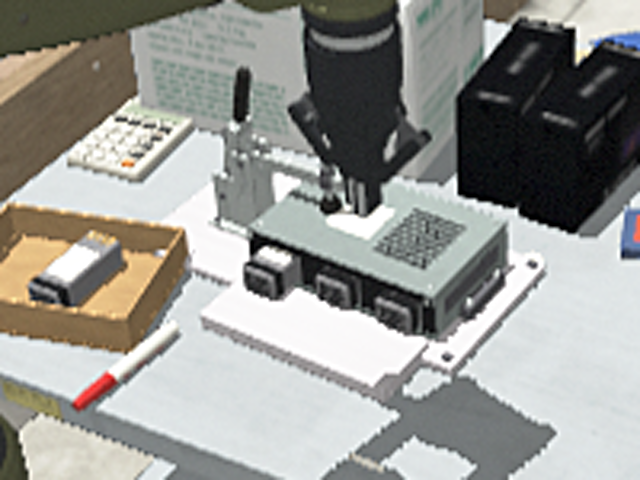

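Bay 1's cartridge still stands out at (265,270). The last push met no spring until 9 mm before the stop. So the pusher was still latched, the cartridge had only slid out, and my push let it go. Pushing once more should latch it.

```bash
python3 -m crank '[0,1.1,0,0,0,0,0,0.3,2.3,0,0,0,0,0,0.4,3.4,0.3,0,0,0,0,0.4,4.28,1,0,0,0,0,0.4,4.28,2.2,0,0,0,0]'; python3 -m crank '[0,0,1,0,0,0,0,0,0,2,0,0,0,0,0,0,2.65,0,0,0,0,0,0,2.65,0,0,0,0]';python3 -c "
from h import *
go((.43,.0995,.05),85.2)"
```

```text
t: 47.4
tool_pos: [0.4339, 0.1066, 0.1566]
tcp_rot: [0.123, 3.125, 0.005]
force: [0.7, -0.7, -0.2]
gripper_width: -0.001
grip_force: 0.0
t: 47.8
tool_pos: [0.4275, 0.1027, 0.0431]
tcp_rot: [-0.131, -3.134, 0.001]
force: [-0.2, -0.5, -0.4]
gripper_width: 0.002
grip_force: 0.0
row [-0.07 -0.07 -0.17] [-0.1 -0.3  0. ] t 47.8 F [-0.2 -0.5 -0.4]
```

```bash
python3 -m crank '[-0.4,-0.08,-0.08,0,0,0,0,-0.8,-0.08,-0.08,0,0,0,0,-1.1,-0.08,-0.08,0,0,0,0,-1.3,-0.08,-0.08,0,0,0,0,-1.5,-0.08,-0.08,0,0,0,0]';  python3 -m crank '[-0.15,0,0,0,0,0,0,-0.3,0,0,0,0,0,0]'; python3 -m crank '[-0.15,0,0,0,0,0,0,-0.3,0,0,0,0,0,0]'; python3 -m crank '[-0.1,0,0,0,0,0,0,-0.2,0,0,0,0,0,0]'; python3 -m crank '[-0.1,0,0,0,0,0,0,-0.1,0,0,0,0,0,0]'
```

```text
t: 48.3
tool_pos: [0.4902, 0.0947, 0.0502]
tcp_rot: [0.131, 3.137, 0.0]
force: [-0.6, -0.4, -0.3]
gripper_width: 0.0
grip_force: 0.0
t: 48.5
tool_pos: [0.4994, 0.0938, 0.0488]
tcp_rot: [-0.131, -3.134, 0.0]
force: [-7.3, 0.6, 4.9]
gripper_width: 0.001
grip_force: 3.6
t: 48.7
tool_pos: [0.5106, 0.0929, 0.0485]
tcp_rot: [-0.131, -3.132, 0.0]
force: [-9.1, 0.8, 6.3]
gripper_width: 0.003
grip_force: 4.3
t: 48.9
tool_pos: [0.5186, 0.0923, 0.0485]
tcp_rot: [-0.131, -3.132, 0.0]
force: [-7.7, 0.8, 6.8]
gripper_width: 0.002
grip_force: 4.2
t: 49.1
tool_pos: [0.5233, 0.0919, 0.0485]
tcp_rot: [-0.131, -3.134, -0.0]
force: [-5.2, 1.0, 2.0]
gripper_width: 0.002
grip_force: 2.4
```

```bash
python3 -m crank '[-0.1,0,0,0,0,0,0,-0.1,0,0,0,0,0,0]'; python3 -m crank '[-0.08,0,0,0,0,0,0,-0.08,0,0,0,0,0,0,-0.08,0,0,0,0,0,0]'; python3 -m crank '[0.15,0,0,0,0,0,0,0.3,0,0,0,0,0,0,0.45,0,0,0,0,0,0,0.5,0,0,0,0,0,0]'
```

```text
t: 49.3
tool_pos: [0.5264, 0.0916, 0.0483]
tcp_rot: [-0.131, -3.132, 0.0]
force: [-6.8, 0.8, 4.9]
gripper_width: -0.003
grip_force: 3.8
t: 49.6
tool_pos: [0.527, 0.0915, 0.0477]
tcp_rot: [-0.13, -3.126, 0.001]
force: [-15.4, 1.6, 9.4]
gripper_width: -0.005
grip_force: 7.0
t: 50.0
tool_pos: [0.5121, 0.0928, 0.0495]
tcp_rot: [0.131, 3.137, 0.0]
force: [0.6, 0.7, 0.8]
gripper_width: -0.005
grip_force: 0.0
```

```bash
python3 -m crank '[0.5,0,0,0,0,0,0,1.2,0,0,0,0,0,0,1.8,0,-1,0,0,0,0,1.8,0,-2,0,0,0,0,1.8,0,-3,0,0,0,0]'; python3 -m crank '[0,-1.2,-1,0,0,0,0,0,-2.4,-2.2,0,0,0,0,0,-3.6,-2.2,0,0,0,0,0,-4.2,-2.2,0,0,0,0]';python3 -c "
from h import *
shot('scene','l2.png')
b=cv2.imread('pics/l2.png')[170:320,180:380]
cv2.imwrite('pics/ll.png',cv2.resize(b,(640,480),interpolation=cv2.INTER_CUBIC))
k=cv2.imread('pics/g2.png').astype(int);l=cv2.imread('pics/l2.png').astype(int);j=cv2.imread('pics/j2.png').astype(int)
# bay-1 cap patch: compare with held picture (g2) and ejected (j2)
v,u=slice(236,275),slice(248,278)
print('diff held',abs(l-k)[v,u].mean(),'diff out',abs(l-j)[v,u].mean())
go((.625,.115,.25),-4.8)"
```

```text
t: 50.5
tool_pos: [0.4397, 0.0987, 0.1707]
tcp_rot: [0.131, 3.138, -0.0]
force: [1.3, -0.4, 0.6]
gripper_width: 0.003
grip_force: 0.0
t: 50.9
tool_pos: [0.4273, -0.0705, 0.261]
tcp_rot: [0.129, 3.132, -0.003]
force: [0.7, -0.9, -0.4]
gripper_width: -0.0
grip_force: 0.0
diff held 23.382621082621082 diff out 40.90968660968661
row [-4.51  5.21  0.27] [ 0.   0.6 89.7] t 50.95 F [ 0.8 -3.5  0.9]
```

```bash
cat >> h.py <<'E'
def caps(f):
    g=cv2.imread('pics/'+f,0)
    for k,b in((1,.07),(2,0),(3,-.07)):
        v=[]
        for d in np.arange(-.066,-.125,-.004):
            X=[.601+d*.9965+b*.0837,.0152-d*.0837+b*.9965,.0195]; u=proj('scene',X)
            v.append(int(cv2.getRectSubPix(g,(3,3),tuple(map(float,u))).mean()))
        print(f,k,v)
E
python3 -c "
from h import *
for f in('g2.png','j2.png','k2.png','l2.png'): caps(f)"
```

```text
g2.png 1 [75, 63, 86, 138, 200, 240, 250, 249, 248, 248, 249, 250, 247, 230, 193]
g2.png 2 [77, 68, 92, 148, 210, 251, 250, 240, 223, 204, 181, 156, 138, 141, 143]
g2.png 3 [99, 142, 188, 236, 249, 248, 247, 246, 246, 246, 246, 246, 246, 245, 245]
j2.png 1 [87, 87, 87, 87, 87, 87, 87, 78, 59, 36, 35, 52, 71, 93, 127]
j2.png 2 [77, 68, 93, 149, 211, 251, 251, 249, 249, 248, 248, 248, 248, 248, 248]
j2.png 3 [77, 72, 103, 163, 223, 249, 249, 247, 247, 247, 247, 247, 247, 246, 246]
k2.png 1 [82, 64, 47, 39, 54, 72, 78, 76, 100, 157, 218, 249, 250, 248, 248]
k2.png 2 [79, 70, 94, 150, 211, 252, 251, 250, 250, 249, 249, 249, 249, 249, 249]
k2.png 3 [79, 75, 104, 163, 224, 250, 250, 248, 248, 248, 248, 248, 247, 247, 247]
l2.png 1 [88, 77, 93, 145, 219, 246, 251, 250, 249, 249, 249, 249, 248, 248, 248]
l2.png 2 [78, 68, 93, 150, 211, 251, 251, 250, 249, 249, 249, 249, 248, 248, 248]
l2.png 3 [79, 75, 103, 163, 224, 249, 249, 248, 247, 248, 248, 248, 247, 247, 247]
```

Profiles across the shelf now match for all three bays, about 12 mm out, so all are held. I'm out of picture views, so numbers will do from here. Next I open the clamp.

```bash
python3 -m crank '[-4.5,5.2,0,0,0,89,0,-4.5,5.2,0,0,0,89,0,-4.5,5.2,0,0,0,89,0,-4.5,5.2,0,0,0,89,0,-4.5,5.2,0,0,0,89,0]'; python3 -c "
from h import *
print(r.sense()['tool_pos']); go((.62,.105,.26),-4.8)"
```

```text
t: 51.45
tool_pos: [0.5999, 0.101, 0.2576]
tcp_rot: [1.24, 2.885, 0.001]
force: [0.1, -0.6, -0.3]
gripper_width: -0.004
grip_force: 0.0
[0.59989067 0.10101301 0.25757706]
row [-0.27  0.43 -0.06] [ 0.1  0.  48.3] t 51.45 F [ 0.1 -0.6 -0.3]
```

```bash
python3 -m crank '[-0.27,0.4,0,0,0,48.3,0,-0.27,0.4,0,0,0,48.3,0,-0.27,0.4,0,0,0,48.3,0,-0.27,0.4,0,0,0,48.3,0,-0.27,0.4,0,0,0,48.3,0]'; python3 -m crank '[0,0,0,0,0,5,0,0,0,1,0,0,5,0,0,0,2,0,0,5,0,0,0,2.1,0,0,5,0,0,0,2.1,0,0,5,0]'; python3 -c "
from h import *
print(r.sense()['tool_pos']); go((.62,.125,.172),-4.8)"
```

```text
t: 51.95
tool_pos: [0.6177, 0.1029, 0.2573]
tcp_rot: [2.211, 2.231, 0.001]
force: [-0.5, 0.3, -0.8]
gripper_width: -0.001
grip_force: 0.0
t: 52.45
tool_pos: [0.6167, 0.1026, 0.1723]
tcp_rot: [-2.299, -2.139, 0.003]
force: [0.0, 0.6, 0.8]
gripper_width: 0.003
grip_force: 0.0
[0.61671894 0.1026349  0.17226745]
row [0.56 0.04 0.01] [-0.1  0.   0.7] t 52.45 F [0.  0.6 0.8]
```

```bash
python3 -m crank '[0.6,0.05,0,0,0,0,0,1,0.05,0,0,0,0,0,1.3,0.05,0,0,0,0,0,1.6,0.05,0,0,0,0,0,1.9,0.05,0,0,0,0,0]'; python3 -m crank '[0.2,0,0,0,0,0,0,0.4,0,0,0,0,0,0,0.6,0,0.04,0,0,0,0,0.9,0,0.14,0,0,0,0,1.2,0,0.24,0,0,0,0]'
```

```text
t: 52.95
tool_pos: [0.625, 0.1793, 0.174]
tcp_rot: [2.299, 2.14, 0.002]
force: [-0.9, -0.2, 0.5]
gripper_width: -0.001
grip_force: 0.0
t: 53.45
tool_pos: [0.6286, 0.2268, 0.1636]
tcp_rot: [2.3, 2.139, 0.001]
force: [0.7, -1.3, 0.6]
gripper_width: -0.0
grip_force: 0.7
```

```bash
python3 -m crank '[0.3,-0.15,0.15,0,0,0,0,0.55,-0.15,0.36,0,0,0,0,0.78,-0.15,0.6,0,0,0,0,0.98,-0.15,0.85,0,0,0,0,1.12,-0.15,1.06,0,0,0,0]'; python3 -m crank '[0.08,0,0.15,0,0,0,0,0.1,0,0.3,0,0,0,0,0.1,0,0.3,0,0,0,0]'
```

```text
t: 53.95
tool_pos: [0.6251, 0.2721, 0.1198]
tcp_rot: [-2.299, -2.14, 0.001]
force: [0.9, 0.1, 1.9]
gripper_width: -0.001
grip_force: 0.8
t: 54.25
tool_pos: [0.6261, 0.2742, 0.1155]
tcp_rot: [2.298, 2.14, -0.005]
force: [-14.7, -9.9, 28.3]
gripper_width: 0.001
grip_force: 15.2
```

```bash
python3 -m crank '[0,0,-0.8,0,0,0,0,0,0,-2,0,0,0,0,0,0,-3.2,0,0,0,0,0,0,-4,0,0,0,0]'; python3 -m crank '[0.3,-1.2,-0.3,0,0,0,0,0.6,-2.4,-0.3,0,0,0,0,1,-3.6,-0.3,0,0,0,0,1.4,-4.8,-0.3,0,0,0,0,2,-5.5,-0.3,0,0,0,0]'; python3 -m crank '[1.2,-0.5,0,0,0,0,0,2.4,-1,0,0,0,0,0,3.6,-1.2,0,0,0,0,0,4.5,-1.4,0,0,0,0,0,4.5,-1.4,0,0,0,0,0]'; python3 -c "
from h import *
shot('scene','m2.png');caps('m2.png')
a=cv2.imread('pics/scene0.png').astype(int);m=cv2.imread('pics/m2.png').astype(int)
for n,(v,u) in dict(handle=(slice(198,235),slice(215,250)),foot=(slice(192,215),slice(255,282))).items():
  print(n,abs(a-m)[v,u].mean(),'closed:',abs(a-cv2.imread('pics/l2.png').astype(int))[v,u].mean())
for q in('clamp_grip','marker','spent','scanner','tray'): print(q,[(d['position'],d['score']) for d in r.search_frame(q,'scene')[:2]])
print(r.sense()['tool_pos'])"
```

```text
t: 54.65
tool_pos: [0.6265, 0.2754, 0.273]
tcp_rot: [2.299, 2.139, 0.006]
force: [0.2, 0.1, 0.9]
gripper_width: -0.003
grip_force: 0.0
t: 55.15
tool_pos: [0.4093, 0.3707, 0.2806]
tcp_rot: [-2.3, -2.139, 0.002]
force: [0.2, 0.0, -0.7]
gripper_width: -0.0
grip_force: 0.0
t: 55.65
tool_pos: [0.3674, 0.5579, 0.2792]
tcp_rot: [-2.295, -2.144, 0.003]
force: [0.2, -1.2, 0.7]
gripper_width: -0.0
grip_force: 0.0
m2.png 1 [81, 71, 85, 136, 211, 240, 245, 243, 243, 243, 243, 242, 241, 241, 241]
m2.png 2 [72, 63, 85, 141, 203, 245, 245, 243, 243, 243, 242, 242, 242, 242, 242]
m2.png 3 [72, 68, 96, 155, 216, 243, 243, 241, 241, 241, 241, 240, 240, 239, 239]
handle 1.5024453024453024 closed: 30.498584298584298
foot 1.8561460010735373 closed: 54.80515297906602
clamp_grip [([193.3, 252.2], 0.34)]
marker [([217.4, 285.1], 0.6), ([235.6, 215.8], 0.29)]
spent [([204.4, 256.6], 0.77)]
scanner [([407.8, 256.8], 0.69), ([457.0, 309.6], 0.38)]
tray [([195.2, 253.0], 0.91)]
[0.3696094  0.55328741 0.2812524 ]
```

The handle and arm patches match the first picture, so the clamp is fully open. All three bays are held and the spent cartridge is in the tray.

```bash
python3 -m crank '[0,0,0,0,0,0,0,0,0,0,0,0,0,0]'; python3 -c "
from workcell import r
print(r.hand_in())"
```

```text
t: 56.15
tool_pos: [0.3695, 0.5537, 0.2816]
tcp_rot: [-2.301, -2.139, -0.001]
force: [-0.9, 0.6, 0.0]
gripper_width: -0.0
grip_force: 0.0
the job is handed in; nothing more can be done
None
```

The job is handed in (no verdict came back): my last checks showed the spent cartridge in the tray, all three fresh cartridges held in their bays (the left one slid out once and had to be pushed in again before the clamp was opened), and the clamp fully open.

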